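# Close up the specimen drying box

### The arm

A 6-joint arm with a two-finger parallel gripper is mounted at the origin on the work surface. World frame = base frame: x ahead of the robot, y to its left, z up, the work surface at z = 0. Lengths are in m, angles in rad, forces in N, time in s.
With the tool pointing down it reaches from about 0.35 to 0.975 m from the base axis. Payload 4.9 kg.
Tool frame: the origin (TCP) lies midway between the tips of the shut fingers; the grasp point (between the pads) lies 19 mm behind it; x points along the fingers, z is the direction in which the jaws open and shut, and the axes are right-handed (so a half turn about x gives the same grasp; the last joint's range is limited). The gripper opens to 85 mm and grips with 20 to 120 N. Pads are 22 mm wide; open, the fingers measure 114 mm over their backs; the gripper's body (76 mm by 85 mm) begins 54 mm behind the grasp point. The pads swing forward as they close: fully open they stand 13 mm farther back than shut.
Start: joints at [-1.435, 0.053, 1.613, -0, 1.476, -0.119], TCP at [0.158, -0.605, 0.198] pointing down, gripper open.
Joint ranges: [-3.01, 3.01], [-1.01, 2.22], [0.06, 2.58], [-1.02, 4.17], [0.09, 2.62], [-3.14, 3.14]. Speed limits (rad/s): [2.57, 2.57, 3.14, 3.14, 3.14, 3.14].

### API

Orientations are given as a unit quaternion [w, x, y, z].
In Python, from plant import state, cams, workorder, nets gives the robot as it stands.
- The arm moves only by the tool play_rows, never from a script. Its argument "motion" is a list of rows, each a list of 3 entries, a list of its own where there are three numbers: the closure, from -1 (fully open) to 1 (shut), then the shift along the world's x, y, z in m, then the turn about the world's z in rad. A call has 1 to 5 rows; each row is the pose to reach, as a shift and turn from the pose commanded when the call began; what a row does not reach only later rows make up. A row lasts 1/10 s, in which the tool goes at most 50 mm and 8.59 degrees, less where a joint would pass 70% of its speed; a pose out of reach is approached as far as the arm can. A call with a gripper value outside its range is refused whole. The fingers move at their own pace and stop on an object; the grip force is fixed at half the most. Time passes only in rows, so rows that repeat a pose let the fingers close. It gives the time, the measured TCP pose, the force and the opening at its end, in the units of the state.
- state(): the state, without advancing time (a new reading comes with each control period).
- cams.grab_frame(name): name is "side" or "top" or "wrist"; returns (picture, depth): 420x560x3 uint8, red, green, blue; 420x560 float32, m along the optical axis (not along the pixel's ray), 0 where there is no reading.
- cams.camera_info(name): a dict with "K" (3x3 intrinsics, pixels), "rvec" (rotation vector, rad) and "tvec" (3), from world to camera coordinates, as OpenCV has them. Camera axes: x right, y down, z forward; pixel columns grow to the right and rows downward; lengths in m; the calibration is good to about 2 mm. A picture is of the moment at which its call begins: read the wrist's pose just before it. camera_info takes no time and is no camera call; for the wrist camera it gives the pose at the moment of the call.
- workorder.job_done(): hands the job in, once; it reports no verdict.
Trained networks look in the newest picture that a camera, given by its name, has taken for a name from the list of things; names that differ only in an ending like _2 or _b are one class to them, and where a whole thing is asked for, a point or a joint stands for the part that bears it (a point fixed in the world has none). Each returns a list of dicts, best first, with "score" (0 to 1); they miss things now and then, are a little off and sometimes report something else, mostly with a low value. They report only what shows in the picture. A call takes as long as a camera call. They do not tell look-alikes from the thing itself.
- nets.recognise(camera, target): "at" ([x, y, z] in m, in world coordinates, good to about 4 mm: the middle of the surface that is visible of it).
- nets.landmark_of(camera, target): "at" ([x, y, z] in m, in world coordinates, good to about 4 mm: a listed point, or the origin of a listed thing).
The state is a dict: "time": time; "joint_pos": joint angles; "joint_vel": joint speeds; "joint_efforts": joint torques, N m; "tool_pos": TCP position; "tool_rot": TCP orientation; "contact_force": force on the tool from outside, world axes, zero at the start; "ft_torque": the same for the moment, N m; "gripper_width": opening from 0.0 (shut) to 1.0 (fully open).
Only numpy, scipy, OpenCV 4.12 (cv2) and the standard library are available. Lean on these libraries where they do the work, as an engineer would, in place of code of your own. Each camera call takes 0.05 s, during which the arm holds its last target.

### The job

Stand the specimen carrier flat inside the drying box and let go of it, then close the box with its lid: tuck the edge that its handle leans towards under the hood against the spring bar there and lower the other edge behind the stop ledge until the lid lies flat on the rim. Only then swing the latch fully across over the lid and leave everything in place; do not force the lid (no hard ramming or pressing) and leave the bottle, jar and tray where they are.

Things in the scene. Friction and masses are not known exactly. Their poses are not given: they have to be found in the camera images.
- box: White open drying box fixed to the bench, 237 x 150 mm, rim 70 mm above the bench. Origin: centre of the underside, at bench height; +x runs from the hooded end (to the robot's right, -y, within 0.25 rad) to the latch end, z up. Inside: floor z 6, x -115..+94, y +-65 mm. The 184 mm lid fits between spring bar and stop ledge once the bar is pushed back over 6 mm; the spring then holds it there.
- slot (a point): Middle of the front lower edge of the fixed hood over the box's -x end: x -74, y 0, z 85 mm in the box's frame. The hood covers x -125..-74, top z 100; the slot below it is 15 mm high above the rim, cheeks at y +-75.5. In it a hidden spring bar, face at x -78 at rest, gives 16 mm towards -x at 0.5 N per mm, then stops hard.
- ledge (a point): Middle of the top inner edge of the black stop ledge across the box's +x end: x +100, y 0, z 78 mm in the box's frame, 8 mm above the rim, 12 mm thick; latch post behind it to x +138. A level lid can hardly pass over the ledge into the slot (14 of 15 mm): tilt it about 10 degrees, this edge high, while pushing in, then lower it behind the ledge.
- lid: Loose grey lid, plate 184 (x) x 141 (y) x 6 mm, 0.25 to 0.42 kg, flat on the bench. Origin: centre of its underside, z up. A white fin handle leans 28 degrees from vertical towards -x; that -x edge (roughly to the robot's right at the start) goes under the hood, the +x edge behind the ledge. Closed, the origin is 70 mm above the box's origin and within about 10 mm of it in x and y.
- lid_grip (a point): Grasp point in the middle of the fin: x -3.5, y 0, z +51 mm in the lid's frame. Fin 20 mm thick, 70 mm wide along y, foot at x +20, 64 mm long up its slope, top 68 mm above the underside. Close the jaws across the thickness, fingers along the slope (28 degrees from the lid's normal, gripper leaning towards the lid's -x).
- lid_edge (a point): Middle of the lower edge of the lid at its -x end, the one that goes under the hood: x -92, y 0, z 0 mm in the lid's frame.
- carrier: Loose aluminium specimen carrier, 0.3 to 0.65 kg: base 100 (x) x 80 (y) x 8 mm, four black round mounts (26 mm diameter, tops 18 mm high, at x +-34, y +-24) and an upright rib in the middle, 60 mm along x, 16 mm thick, top 53 mm above the underside. Origin: centre of the underside, z up. Grasp the rib across its thickness about 40 mm above the underside.
- latch (a joint): Swing latch, a flat steel bar turning about a vertical axis at x +122, y 0 mm of the box. 0 rad: closed, pointing to the box's -x over the lid, underside z 80 mm (4 mm above the lid's top). Grows as it opens towards the box's +y; 1.57 points along +y; starts wide open at 2.2 to 2.6, clear of the lid's place. Light friction, stays where left, stops at 0. A lid lying on top of the ledge blocks it.
- latch_knob (a point): Point on the axis of the upright bare-metal round knob on the latch bar, 20 mm diameter, 45 mm tall (z 88 to 133 mm above the bench); the point is at z 115 mm, 45 mm from the pivot.
- wash_bottle: Bystander: white bottle, 64 mm diameter, 120 mm tall, origin at the centre of its underside.
- suspension_jar: Bystander: white jar, 70 mm diameter, 90 mm tall, origin at the centre of its underside.
- sample_tray: Bystander: grey open tray 100 x 140 x 35 mm, origin at the centre of its underside.
There are look-alikes about, which are no part of the job. What is shaped like the carrier but purple or turquoise is not meant.

How it is judged:
On the way, in this order (a step that is already met when the one before it is completed fails the run):
1. the carrier stands flat on the box's floor, let go (x of carrier in the frame of box between -0.075 and 0.055 m and y of carrier in the frame of box between -0.04 and 0.04 m and z of carrier in the frame of box between 0.003 and 0.011 m and angle between carrier's own z axis and vertical below 0.08 rad and contact force between the fingers and carrier below 0.3 N), for 0.2 s.
2. the lid lies flat on the rim, one edge under the hood, the other behind the ledge, while the latch is still open, and is let go (x of lid in the frame of box between -0.013 and 0.0105 m and y of lid in the frame of box between -0.009 and 0.009 m and z of lid in the frame of box between 0.067 and 0.0725 m and angle between lid's own z axis and vertical below 0.022 rad and x of lid_edge in the frame of box below -0.076 m and contact force between the fingers and lid below 0.3 N and value of joint latch above 0.8 rad), for 0.2 s.
At the end, for the whole second after the job is handed in: Carrier flat (0.08 rad) on the floor inside the box; lid level (0.022 rad) on the rim, 67 to 72.5 mm up, x -13 to +10.5 and y +-9 mm from the box's origin, the edge the fin leans to under the hood; latch within 0.12 rad of closed; lid and carrier at rest (x of carrier in the frame of box between -0.075 and 0.055 m and y of carrier in the frame of box between -0.04 and 0.04 m and z of carrier in the frame of box between 0.003 and 0.011 m and angle between carrier's own z axis and vertical below 0.08 rad and x of lid in the frame of box between -0.013 and 0.0105 m and y of lid in the frame of box between -0.009 and 0.009 m and z of lid in the frame of box between 0.067 and 0.0725 m and angle between lid's own z axis and vertical below 0.022 rad and x of lid_edge in the frame of box below -0.076 m and value of joint latch below 0.12 rad and linear speed of each of lid, carrier below 0.02 m/s); the robot touches nothing.
It fails at once if wash bottle moved more than 25 mm (distance of wash_bottle from where it was at the start of the episode above 0.025 m).
It fails at once if suspension jar moved more than 25 mm (distance of suspension_jar from where it was at the start of the episode above 0.025 m).
It fails at once if sample tray moved more than 25 mm (distance of sample_tray from where it was at the start of the episode above 0.025 m).
It fails at once if the lid is forced: more than 70 N between lid and box (contact force between lid and box above 70 N).
It also fails if it takes over 72 s, if anything falls off the work surface, if the arm or the gripper's body presses on something with over 40 N, if the wrist force passes 120 N, or if a joint passes its speed limit or range.

## Working session

There is one attempt and no reset: what is moved stays moved. The work goes in short steps, Python scripts to look and compute and a tool call to move; the robot and the scene stay as the last step left them, time stands still between calls to the robot, and variables do not carry over. Pictures are saved under pics/ and viewed, and the job is handed in when it is done.

Besides the shell and the picture viewer there is one more tool, called after ">>>" as name([rows], argument=value, ...), one row to a line, values as JSON. play_rows: Moves the arm, as the interface text tells. Its arguments: {"type":"object","properties":{"motion":{"type":"array","items":{"type":"array"}}},"required":["motion"]}

```bash
mkdir -p pics; ls; cat > h.py <<'E'
import numpy as np, cv2
from plant import state, cams, workorder, nets
def snap(n,f):
    im,d=cams.grab_frame(n); cv2.imwrite('pics/'+f+'.png',im[:,:,::-1]); np.savez('pics/'+f+'.npz',d=d,im=im); return im,d
def cam(n):
    i=cams.camera_info(n); R=cv2.Rodrigues(np.array(i['rvec'],float))[0]; return np.array(i['K']),R,np.array(i['tvec'],float).ravel()
def cloud(n,d):
    K,R,t=cam(n); v,u=np.mgrid[:d.shape[0],:d.shape[1]]
    p=np.stack([(u-K[0,2])*d/K[0,0],(v-K[1,2])*d/K[1,1],d],-1)
    return (p-t)@R
def proj(n,P):
    K,R,t=cam(n); q=(np.atleast_2d(P)@R.T+t)@K.T; return q[:,:2]/q[:,2:]
E
python3 - <<'E'
from h import *
for n in ['top','side']:
    snap(n,n+'0')
    for t in ['box','slot','ledge','lid','lid_grip','lid_edge','carrier','latch_knob','wash_bottle','suspension_jar','sample_tray']:
        print(n,t,[(np.round(r['at'],3).tolist(),round(r['score'],2)) for r in nets.landmark_of(n,t)][:4])
print(state())
E
```

```text
pics
top box [([0.531, 0.024, -0.004], 0.81)]
top slot [([0.524, -0.047, 0.082], 0.61)]
top ledge [([0.541, 0.125, 0.076], 0.66), ([0.51, 0.312, 0.005], 0.19)]
top lid [([0.475, -0.314, 0.002], 0.59)]
top lid_grip [([0.475, -0.317, 0.055], 0.9)]
top lid_edge [([0.492, -0.402, -0.0], 0.58)]
top carrier [([0.646, 0.418, 0.003], 0.91), ([0.488, 0.489, -0.002], 0.88), ([0.353, 0.327, 0.001], 0.81), ([0.522, -0.049, 0.085], 0.61)]
top latch_knob [([0.524, 0.185, 0.11], 0.63)]
top wash_bottle [([0.723, 0.24, 0.001], 0.62)]
top suspension_jar [([0.735, -0.265, 0.002], 0.94), ([0.475, -0.311, 0.002], 0.33)]
top sample_tray [([0.769, -0.018, 0.004], 0.93), ([0.474, -0.312, 0.0], 0.16)]
side box [([0.525, 0.024, 0.001], 0.97), ([0.767, -0.017, 0.002], 0.19)]
side slot [([0.52, -0.047, 0.085], 0.62)]
side ledge [([0.544, 0.124, 0.076], 0.95)]
side lid [([0.472, -0.313, 0.002], 0.64)]
side lid_grip [([0.476, -0.313, 0.048], 0.6)]
side lid_edge [([0.495, -0.404, 0.001], 0.73)]
side carrier [([0.487, 0.486, 0.002], 0.89), ([0.509, 0.316, -0.0], 0.74), ([0.356, 0.323, -0.001], 0.74)]
side latch_kno
[... 169 characters left out ...]
, -0.001], 0.81)]
{'time': 1.2, 'joint_pos': array([-1.43501924e+00,  5.26965403e-02,  1.61290925e+00, -2.37683932e-05,
        1.47595225e+00, -1.18982695e-01]), 'joint_vel': array([-0.00153086, -0.00011636, -0.00024364, -0.00138762, -0.00084438,
       -0.0012818 ]), 'joint_efforts': array([-3.09756560e-04, -3.93677187e+01, -3.70468962e+01, -1.29106711e-04,
        5.44195937e-04,  7.65279509e-06]), 'tool_pos': array([ 0.1575105 , -0.60481725,  0.19840019]), 'tool_rot': array([ 0.55947027,  0.43241605,  0.55946455, -0.43244514]), 'contact_force': array([-0.44959567,  1.08671576,  0.24730044]), 'ft_torque': array([-0.01601297, -0.0452316 ,  0.03013562]), 'gripper_width': 1.0000418365497856}
```

View pics/top0.png

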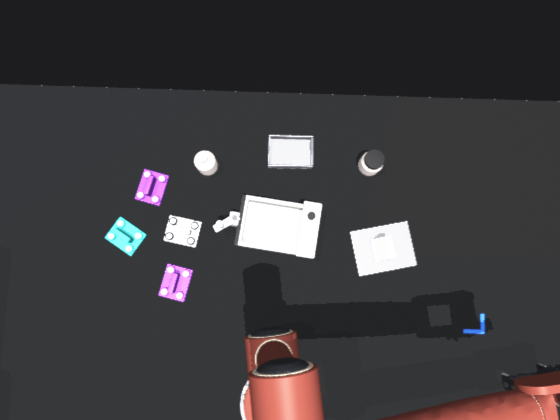

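View pics/side0.png

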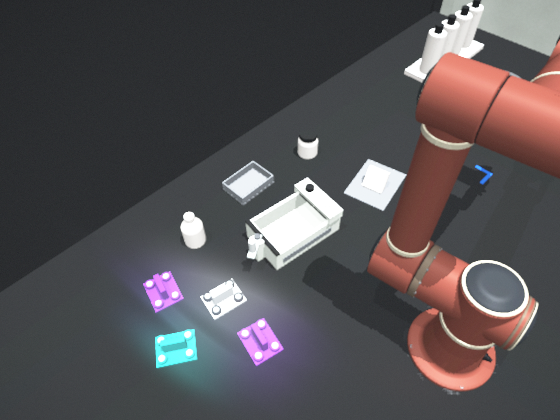

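```bash
python3 - <<'E'
from h import *
D=np.load('pics/top0.npz')['d']; P=cloud('top',D)
def sel(x0,x1,y0,y1,z0,z1):
    m=(P[...,0]>x0)&(P[...,0]<x1)&(P[...,1]>y0)&(P[...,1]<y1)&(P[...,2]>z0)&(P[...,2]<z1)&(D>0)
    return P[m]
def rect(n,p):
    r=cv2.minAreaRect((p[:,:2]*1000).astype(np.float32)); print(n,len(p),np.round(r[0],1),np.round(r[1],1),round(r[2],1),'z',np.round(np.median(p[:,2]),4))
rect('car base',sel(.43,.59,.24,.39,.004,.06))
rect('rib',sel(.43,.59,.24,.39,.035,.07))
rect('lid',sel(.35,.6,-.45,-.18,.003,.012))
rect('fin',sel(.35,.6,-.45,-.18,.05,.08))
rect('hood',sel(.4,.65,-.15,.02,.09,.11))
rect('rim',sel(.4,.65,-.05,.14,.062,.075))
rect('ledge',sel(.4,.65,.09,.15,.075,.083))
rect('latch',sel(.4,.65,.11,.28,.078,.14))
rect('knob',sel(.4,.65,.11,.28,.12,.14))
print(np.linalg.norm(cam('top')[2]))
np.set_printoptions(precision=3,suppress=True,linewidth=200)
# ledge region img crops
for f in ['top0','side0']:
    im=cv2.imread(f'pics/{f}.png'); 
    c=im[170:290,140:440] if f=='top0' else im[140:340,140:420]
    cv2.imwrite(f'pics/{f}c.png',cv2.resize(c,None,fx=2.6,fy=2.6,interpolation=cv2.INTER_CUBIC))
E
```

```text
car base 846 [510.3 313.3] [146.2 159.5] 89.6 z 0.0103
rib 113 [510.4 313.4] [59.6 15.9] 78.6 z 0.0517
lid 2361 [ 474.8 -315.1] [269.2 249.4] 89.7 z 0.0056
fin 211 [ 473.8 -316.9] [69.5 28.8] 10.2 z 0.0621
hood 916 [518.3 -73. ] [ 51.3 162.3] 82.3 z 0.0995
rim 521 [533.8  44.8] [184.4 151. ] 82.3 z 0.0692
ledge 180 [544.8 132.4] [149.8  35.6] 1.9 z 0.0782
latch 319 [552.1 159.7] [ 81.3 146.5] 77.6 z 0.0868
knob 40 [523.8 184.8] [17.1 18.6] 36.7 z 0.1321
1.4899063261281509
```

View pics/top0c.png

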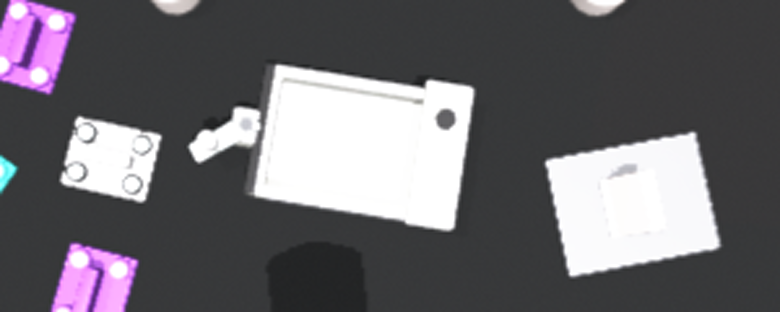

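View pics/side0c.png

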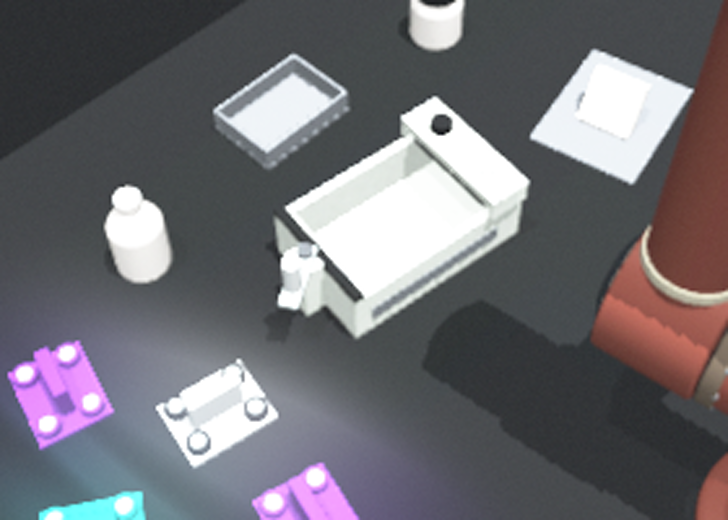

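```bash
cat >> h.py <<'E'
from scipy.spatial.transform import Rotation as Rot
def pose():
    s=state(); q=np.array(s['tool_rot']); M=Rot.from_quat(q[[1,2,3,0]]).as_matrix()
    return s['tool_pos'],M,np.degrees(np.arctan2(M[1,2],M[0,2])),s
E
python3 - <<'E'
from h import *
np.set_printoptions(precision=3,suppress=True)
p,M,y,s=pose(); print(p,M,y)
K,R,t=cam('wrist'); print(K, 'campos',-R.T@t, 'R',R)
E
```

```text
[ 0.158 -0.605  0.198] [[-0.     0.968  0.252]
 [-0.     0.252 -0.968]
 [-1.    -0.     0.   ]] -75.40321076163734
[[351.918   0.    283.771]
 [  0.    351.918 204.716]
 [  0.      0.      1.   ]] campos [ 0.232 -0.586  0.374] R [[ 0.252 -0.968 -0.001]
 [-0.924 -0.241  0.298]
 [-0.289 -0.074 -0.955]]
```

>>> play_rows([
  [-1, [0.035, 0.03, 0.02], 0.14],
  [-1, [0.07, 0.06, 0.04], 0.28],
  [-1, [0.105, 0.095, 0.06], 0.42],
  [-1, [0.14, 0.13, 0.08], 0.56],
  [-1, [0.17, 0.16, 0.1], 0.7],
])

```text
time: 1.7
tool_pos: [0.3258, -0.4458, 0.2972]
tool_rot: [0.674, 0.213, 0.674, -0.212]
contact_force: [1.0, -1.2, 0.1]
gripper_width: 1.001
```

>>> play_rows([
  [-1, [0.03, 0.035, 0], 0.14],
  [-1, [0.06, 0.07, 0], 0.28],
  [-1, [0.09, 0.105, 0], 0.42],
  [-1, [0.09, 0.12, 0], 0.42],
])

```text
time: 2.1
tool_pos: [0.4171, -0.3246, 0.2967]
tool_rot: [0.704, 0.067, 0.704, -0.067]
contact_force: [-0.2, -0.4, 0.6]
gripper_width: 1.002
```

```bash
python3 - <<'E'
from h import *
np.set_printoptions(precision=3,suppress=True)
p,M,y,s=pose(); print(p,y,s['time'],s['contact_force'])
im,D=snap('wrist','w1'); P=cloud('wrist',D)
for n in ['lid','lid_grip','lid_edge']: print(n,nets.landmark_of('wrist',n)[:2])
m=(D>0)&(P[...,2]>.003)&(P[...,2]<.012)&(abs(P[...,0]-.474)<.13)&(abs(P[...,1]+.31)<.13)
m=cv2.morphologyEx(m.astype(np.uint8),cv2.MORPH_OPEN,np.ones((5,5)))>0
print('lid',cv2.minAreaRect((P[m][:,:2]*1000).astype(np.float32)),np.median(P[m][:,2]))
for a,b in [(.064,.075),(.05,.075),(.03,.075)]:
    m=(D>0)&(P[...,2]>a)&(P[...,2]<b)&(abs(P[...,0]-.474)<.13)&(abs(P[...,1]+.31)<.13)
    if m.sum()>10: print('fin',m.sum(),cv2.minAreaRect((P[m][:,:2]*1000).astype(np.float32)))
E
```

```text
[ 0.417 -0.325  0.297] -10.87833972180843 2.1 [-0.154 -0.409  0.554]
lid [{'at': [0.4705, -0.3121, -0.0021], 'score': 0.7}]
lid_grip [{'at': [0.4762, -0.3123, 0.0508], 'score': 0.92}]
lid_edge [{'at': [0.4879, -0.4072, -0.0016], 'score': 0.72}]
lid ((472.5817565917969, -312.5787048339844), (141.2235870361328, 184.24737548828125), 11.938268661499023) 0.005648467162894446
fin 425 ((473.5040588378906, -316.88604736328125), (68.9800033569336, 11.970011711120605), 12.564663887023926)
fin 1390 ((473.4406433105469, -317.21453857421875), (70.02873992919922, 27.6324520111084), 10.630738258361816)
fin 2024 ((472.472412109375, -312.1121826171875), (69.95763397216797, 37.814456939697266), 11.890946388244629)
```

View pics/w1.png

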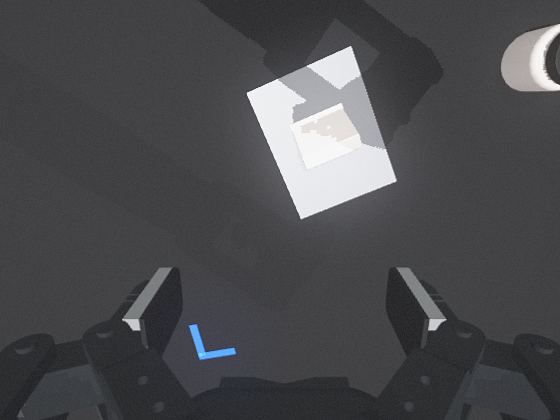

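>>> play_rows([
  [-1, [0.005, 0.05, 0], 0],
  [-1, [0.01, 0.1, 0], 0],
  [-1, [0.015, 0.15, 0], 0],
  [-1, [0.02, 0.2, 0], 0],
  [-1, [0.02, 0.25, 0], 0],
])

```text
time: 2.8
tool_pos: [0.4347, -0.0784, 0.2967]
tool_rot: [0.704, 0.071, 0.703, -0.071]
contact_force: [0.7, 1.5, -0.4]
gripper_width: 1.004
```

>>> play_rows([
  [-1, [0.0, 0.05, 0], 0],
  [-1, [0.0, 0.1, 0], 0],
  [-1, [0.0, 0.15, 0], 0],
  [-1, [0.0, 0.2, 0], 0],
  [-1, [0.0, 0.25, 0], 0],
])

```text
time: 3.3
tool_pos: [0.4353, 0.172, 0.2969]
tool_rot: [0.704, 0.07, 0.703, -0.071]
contact_force: [1.1, -0.8, 0.0]
gripper_width: 0.999
```

>>> play_rows([
  [-1, [0.0, 0.05, 0], 0],
  [-1, [0.0, 0.1, 0], 0],
  [-1, [0.0, 0.137, 0], 0],
  [-1, [0.0, 0.137, 0], 0],
])

```text
time: 3.7
tool_pos: [0.4353, 0.3106, 0.2959]
tool_rot: [0.703, 0.069, 0.704, -0.069]
contact_force: [-1.4, -1.3, 0.1]
gripper_width: 0.998
```

```bash
python3 - <<'E'
from h import *
np.set_printoptions(precision=3,suppress=True)
p,M,y,s=pose(); print(p,y,s['time'],s['contact_force'])
im,D=snap('wrist','w2'); P=cloud('wrist',D)
print(nets.landmark_of('wrist','carrier')[:3])
r=(D>0)&(abs(P[...,0]-.51)<.075)&(abs(P[...,1]-.313)<.075)
for a,b in [(.005,.06),(.04,.06)]:
    m=r&(P[...,2]>a)&(P[...,2]<b)
    m=cv2.morphologyEx(m.astype(np.uint8),cv2.MORPH_OPEN,np.ones((3,3)))>0
    print(a,cv2.minAreaRect((P[m][:,:2]*1000).astype(np.float32)))
E
```

```text
[0.435 0.311 0.296] -11.127629918648957 3.7 [-1.372 -1.263  0.064]
[{'at': [0.6491, 0.4141, 0.0032], 'score': 0.96}, {'at': [0.5093, 0.3143, -0.0023], 'score': 0.8}, {'at': [0.3517, 0.3262, 0.0054], 'score': 0.61}]
0.005 ((511.4237060546875, 311.9954528808594), (100.12003326416016, 80.24334716796875), 78.81439208984375)
0.04 ((511.2482604980469, 312.3045959472656), (60.06874084472656, 16.381433486938477), 78.52787017822266)
```

View pics/w2.png

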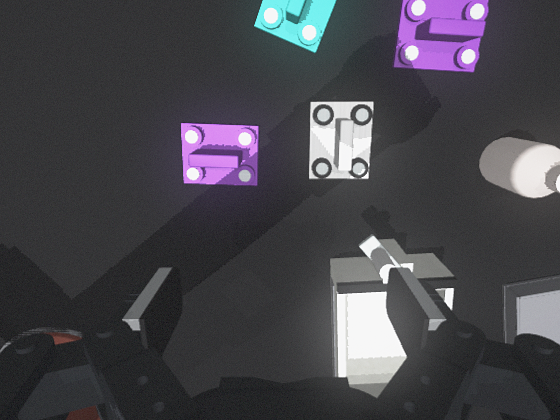

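>>> play_rows([
  [-1, [0.038, 0.001, -0.02], 0],
  [-1, [0.076, 0.0015, -0.05], 0],
  [-1, [0.076, 0.0015, -0.1], 0],
  [-1, [0.076, 0.0015, -0.15], 0],
  [-1, [0.076, 0.0015, -0.19], 0],
])

```text
time: 4.3
tool_pos: [0.5111, 0.3067, 0.1036]
tool_rot: [0.703, 0.07, 0.704, -0.071]
contact_force: [0.5, 0.1, -0.4]
gripper_width: 1.002
```

>>> play_rows([
  [-1, [0, 0, -0.04], 0],
  [-1, [0, 0, -0.07], 0],
  [-1, [0, 0, -0.086], 0],
  [-1, [0, 0, -0.086], 0],
])

```text
time: 4.7
tool_pos: [0.5097, 0.3075, 0.0182]
tool_rot: [0.702, 0.069, 0.705, -0.071]
contact_force: [-0.2, -0.7, 0.0]
gripper_width: 1.0
```

>>> play_rows([
  [0.5, [0, 0, 0], 0],
  [1, [0, 0, 0], 0],
  [1, [0, 0, 0], 0],
  [1, [0, 0, 0], 0],
  [1, [0, 0, 0], 0],
])

```text
time: 5.2
tool_pos: [0.5113, 0.3104, 0.0215]
tool_rot: [0.704, 0.069, 0.703, -0.069]
contact_force: [0.8, 0.3, -0.8]
gripper_width: 0.14
```

>>> play_rows([
  [1, [0, 0, 0], 0],
  [1, [0, 0, 0.02], 0],
  [1, [0, 0, 0.04], 0],
])

```text
time: 5.5
tool_pos: [0.5099, 0.3097, 0.0601]
tool_rot: [0.703, 0.069, 0.704, -0.07]
contact_force: [-0.5, -0.1, 0.3]
gripper_width: 0.003
```

```bash
python3 - <<'E'
from h import *
np.set_printoptions(precision=3,suppress=True)
p,M,y,s=pose(); print(p,y,s['time'],s['contact_force'],s['gripper_width'])
im,D=snap('wrist','w3'); 
E
```

```text
[0.51 0.31 0.06] -11.219976381750993 5.5 [-0.456 -0.117  0.321] 0.002994121037613245
```

View pics/w3.png

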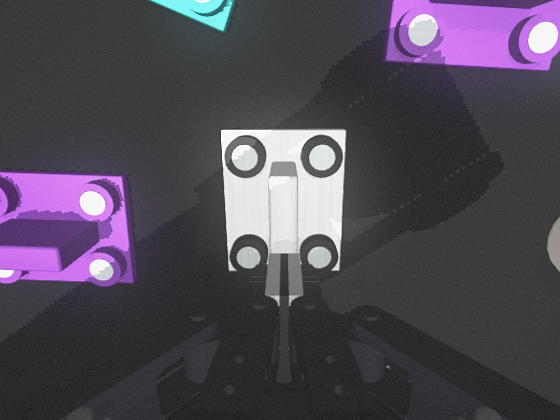

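```bash
python3 - <<'E'
from h import *
np.set_printoptions(precision=4,suppress=True)
p,M,y,s=pose(); D=np.load('pics/w3.npz')['d']; P=cloud('wrist',D)
print('tcp px',proj('wrist',p), proj('wrist',p-0.0*M[:,0]), 'cam',-cam('wrist')[1].T@cam('wrist')[2])
print(nets.landmark_of('wrist','carrier')[:3])
for v,u in [(150,320),(200,285),(240,285),(175,285),(140,285),(255,320),(290,285),(265,283),(300,283)]: print(u,v,P[v,u],D[v,u])
r=(D>0)&(abs(P[...,0]-.51)<.075)&(abs(P[...,1]-.313)<.085)
for a,b in [(.005,.025),(.04,.057)]:
    m=r&(P[...,2]>a)&(P[...,2]<b)
    print(a,cv2.minAreaRect((P[m][:,:2]*1000).astype(np.float32)))
im,D=snap('top','t3');P=cloud('top',D)
r=(D>0)&(abs(P[...,0]-.51)<.075)&(abs(P[...,1]-.313)<.085)
snap('side','s3'); print(nets.landmark_of('side','carrier')[:3])
E
```

```text
tcp px [[281.5605 241.7441]] [[281.5605 241.7441]] cam [0.528  0.3844 0.2403]
[{'at': [0.5057, 0.3124, -0.002], 'score': 0.95}, {'at': [0.3539, 0.3287, 0.0036], 'score': 0.89}]
320 150 [0.5445 0.3489 0.023 ] 0.2170725
285 200 [0.5188 0.3316 0.0576] 0.19034022
285 240 [0.5143 0.3085 0.0571] 0.19775651
285 175 [0.5215 0.345  0.0572] 0.18670009
285 140 [0.5243 0.3579 0.013 ] 0.22504762
320 255 [0.5328 0.2791 0.0232] 0.23766907
285 290 [0.5162 0.3207 0.1314] 0.12310633
283 265 [0.5156 0.3213 0.1131] 0.14050528
283 300 [0.5151 0.3186 0.1341] 0.12122556
0.005 ((510.05853271484375, 313.0332946777344), (169.92449951171875, 149.84442138671875), 89.99142456054688)
0.04 ((515.9242553710938, 323.2708740234375), (45.16176223754883, 16.009363174438477), 79.02848052978516)
[{'at': [0.5106, 0.315, 0.0005], 'score': 0.81}, {'at': [0.4902, 0.4868, 0.0038], 'score': 0.79}, {'at': [0.646, 0.4192, -0.0026], 'score': 0.77}]
```

```bash
python3 - <<'E'
from h import *
im=cv2.imread('pics/s3.png'); cv2.imwrite('pics/s3c.png',cv2.resize(im[180:380,130:360],None,fx=3,fy=3,interpolation=cv2.INTER_CUBIC))
E
```

```text
(no output)
```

View pics/s3c.png

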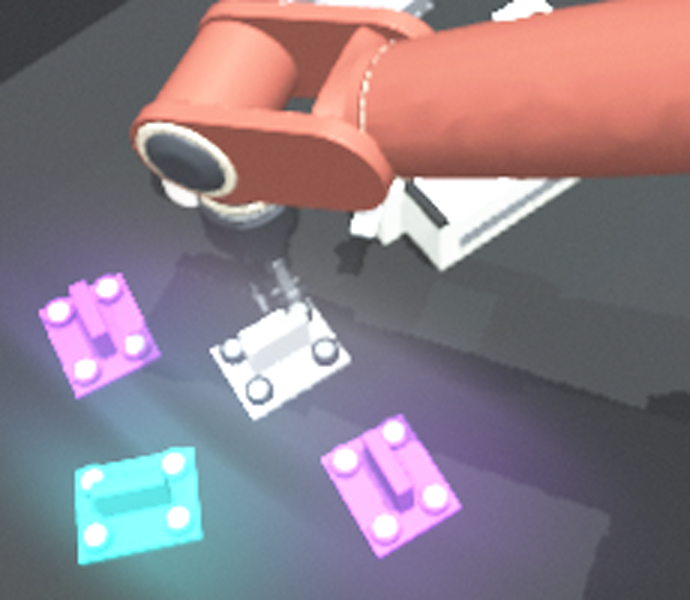

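```bash
python3 - <<'E'
from h import *
np.set_printoptions(precision=4,suppress=True)
p,M,y,s=pose(); print(s['time'],p)
im,D=snap('wrist','w4'); P=cloud('wrist',D); p,M,y,s=pose(); print(p)
for v in range(150,330,6): print(v,P[v,283],P[v,275],D[v,283])
for k in [0,.019,.05,.1]: print(k,proj('wrist',p-k*M[:,0]))
cv2.imwrite('pics/w4c.png',cv2.resize(im[120:360,160:400,::-1],None,fx=2.4,fy=2.4))
E
```

```text
5.75 [0.5103 0.3099 0.0598]
[0.51   0.3097 0.0593]
150 [0.5187 0.3505 0.008 ] [0.5135 0.3512 0.0064] 0.22608262
156 [0.5179 0.3467 0.0079] [0.5128 0.3475 0.007 ] 0.22734383
162 [0.5172 0.3432 0.0102] [0.5123 0.3445 0.0119] 0.2261838
168 [0.5173 0.3432 0.0295] [0.5128 0.3444 0.0308] 0.20777728
174 [0.5175 0.3435 0.0476] [0.5132 0.3444 0.0478] 0.19043894
180 [0.5171 0.3414 0.0526] [0.5129 0.342  0.0518] 0.1863256
186 [0.5164 0.3381 0.0523] [0.5123 0.339  0.0527] 0.18759453
192 [0.5158 0.3348 0.052 ] [0.5115 0.3356 0.0518] 0.18885255
198 [0.5151 0.3316 0.0524] [0.5109 0.3324 0.0523] 0.18949606
204 [0.5144 0.3279 0.0511] [0.5102 0.3291 0.0522] 0.19184539
210 [0.5138 0.325  0.0526] [0.5095 0.3257 0.052 ] 0.19129111
216 [0.5131 0.3213 0.0516] [0.5089 0.3226 0.053 ] 0.19337527
222 [0.5264 0.3835 0.2343] [0.508  0.3185 0.051 ] 0.0
228 [0.5117 0.3145 0.052 ] [0.5074 0.3154 0.0521] 0.19503503
234 [0.5111 0.3113 0.0527] [0.5066 0.3117 0.0515] 0.19534367
240 [0.5103 0.3072 0.0514] [0.5058 0.308  0.0512] 0.19786127
246 [0.5096 0.3039 0.0521] [0.5052 0.305  0.0524] 0.19818532
252 [0.5089 0.3002 0.
[... 169 characters left out ...]
5131 0.32   0.1116] [0.5102 0.321  0.1124] 0.13649017
276 [0.5132 0.3203 0.1168] [0.5102 0.3207 0.1166] 0.13140334
282 [0.5132 0.3204 0.1215] [0.5102 0.3202 0.1202] 0.12686002
288 [0.5131 0.3195 0.124 ] [0.5104 0.3204 0.1247] 0.12476903
294 [0.5132 0.3198 0.1285] [0.5104 0.3201 0.1281] 0.12039423
300 [0.5264 0.3835 0.2343] [0.5108 0.3214 0.1339] 0.0
306 [0.5122 0.3151 0.1285] [0.5109 0.3213 0.1373] 0.12184058
312 [0.5119 0.3136 0.1297] [0.5108 0.3204 0.1391] 0.1211961
318 [0.5114 0.3109 0.1292] [0.5111 0.3213 0.1436] 0.122412406
324 [0.5109 0.3084 0.1291] [0.5106 0.3189 0.1431] 0.12334249
0 [[281.5323 241.7597]]
0.019 [[281.2551 257.2639]]
0.05 [[280.6508 291.0706]]
0.1 [[278.8754 390.3837]]
```

View pics/w4c.png

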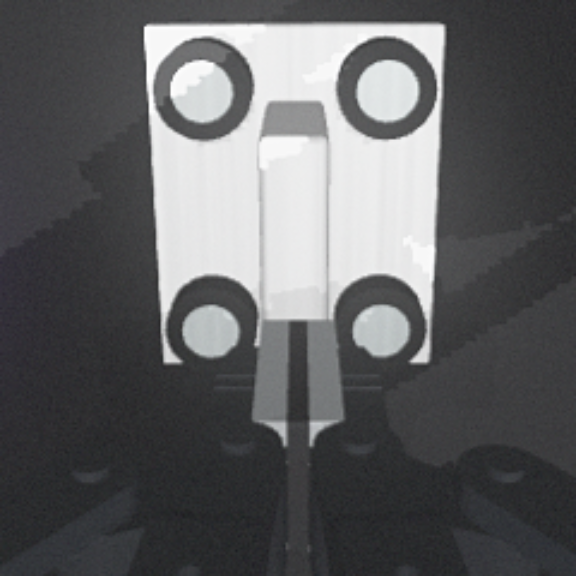

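```bash
python3 - <<'E'
from h import *
p,M,y,s=pose()
im,D=snap('side','s5')
im=im[:,:,::-1].copy()
big=cv2.resize(im[260:340,180:270],None,fx=8,fy=8,interpolation=cv2.INTER_CUBIC)
for k,c in [(0,(0,0,255)),(.039,(0,255,0))]:
    u,v=proj('side',p-k*M[:,0])[0]; print(k,u,v); cv2.drawMarker(big,(int((u-180)*8),int((v-260)*8)),c,0,20,2)
cv2.imwrite('pics/s5c.png',big)
E
```

```text
0 223.31495922918782 286.79819376825964
0.039 221.56851831714593 279.3033187622513
```

View pics/s5c.png

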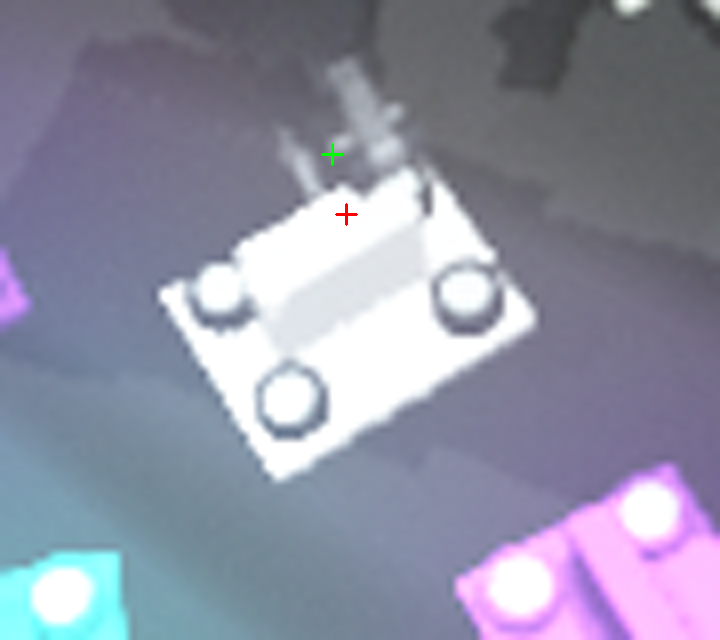

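>>> play_rows([
  [-1, [0.0015, 0.0025, 0.02], 0],
  [-1, [0.0015, 0.0025, 0.02], 0],
  [-1, [0.0015, 0.0025, 0.02], 0],
  [-1, [0.0015, 0.0025, 0.02], 0],
  [-1, [0.0015, 0.0025, 0.02], 0],
])

```text
time: 6.35
tool_pos: [0.5116, 0.3121, 0.0794]
tool_rot: [0.703, 0.069, 0.704, -0.07]
contact_force: [-0.5, 0.1, 0.1]
gripper_width: 0.848
```

>>> play_rows([
  [-1, [0, 0, -0.03], 0],
  [-1, [0, 0, -0.055], 0],
  [-1, [0, 0, -0.065], 0],
])

```text
time: 6.65
tool_pos: [0.5099, 0.3114, 0.0121]
tool_rot: [0.702, 0.068, 0.705, -0.07]
contact_force: [-0.6, -0.1, -0.2]
gripper_width: 0.999
```

>>> play_rows([
  [-1, [0, 0, -0.008], 0],
  [-1, [0, 0, -0.016], 0],
  [-1, [0, 0, -0.016], 0],
])

```text
time: 6.95
tool_pos: [0.5121, 0.3124, -0.0009]
tool_rot: [0.703, 0.069, 0.704, -0.069]
contact_force: [-0.5, 0.4, 1.2]
gripper_width: 1.001
```

```bash
python3 - <<'E'
from h import *
np.set_printoptions(precision=4,suppress=True)
im,D=snap('wrist','w5'); p,M,y,s=pose(); print(p,s['contact_force'],s['gripper_width'])
E
```

```text
[ 0.5126  0.3126 -0.0001] [-0.0218  0.587   0.9813] 1.0009291388660795
```

View pics/w5.png

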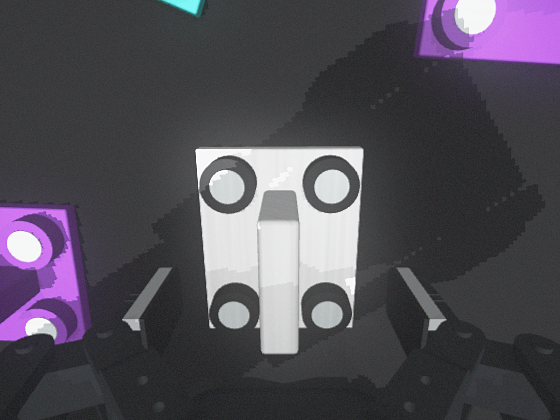

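>>> play_rows([
  [-1, [0, 0, -0.006], 0],
  [-1, [0, 0, -0.013], 0],
  [-1, [0, 0, -0.013], 0],
])

```text
time: 7.3
tool_pos: [0.5116, 0.3122, -0.0144]
tool_rot: [0.703, 0.069, 0.704, -0.07]
contact_force: [0.2, 0.8, -0.2]
gripper_width: 1.002
```

>>> play_rows([
  [1, [0, 0, 0], 0],
  [1, [0, 0, 0], 0],
  [1, [0, 0, 0], 0],
  [1, [0, 0, 0], 0],
  [1, [0, 0, 0], 0],
])

```text
time: 7.8
tool_pos: [0.5123, 0.3128, -0.0128]
tool_rot: [0.704, 0.069, 0.704, -0.069]
contact_force: [2.2, 1.2, -2.9]
gripper_width: 0.177
```

>>> play_rows([
  [1, [0, 0, 0], 0],
  [1, [0, 0, 0], 0],
])

```text
time: 8.0
tool_pos: [0.5125, 0.3127, -0.013]
tool_rot: [0.704, 0.069, 0.704, -0.069]
contact_force: [-0.9, 1.0, 2.4]
gripper_width: 0.176
```

>>> play_rows([
  [1, [0, 0, 0.03], 0],
  [1, [0, 0, 0.07], 0],
  [1, [0, 0, 0.12], 0],
  [1, [0, 0, 0.17], 0],
  [1, [0, 0, 0.17], 0],
])

```text
time: 8.5
tool_pos: [0.517, 0.3145, 0.1657]
tool_rot: [0.708, 0.072, 0.699, -0.067]
contact_force: [2.1, 0.3, -2.7]
gripper_width: 0.182
```

```bash
python3 - <<'E'
from h import *
np.set_printoptions(precision=4,suppress=True)
p,M,y,s=pose(); print(p,s['contact_force'],s['gripper_width'])
im,D=snap('wrist','w6'); P=cloud('wrist',D); p,M,y,s=pose(); print(p,y,s['contact_force'])
snap('side','s6')
# box from wrist view
for n in ['ledge','latch_knob','box']: print(n,nets.landmark_of('wrist',n)[:1] ) if 0 else None
E
```

```text
[0.517  0.3145 0.1657] [ 2.0852  0.3145 -2.736 ] 0.18248381857022325
[0.5149 0.3136 0.1612] -11.229147957754238 [-0.2922 -0.3696 -4.3321]
```

View pics/w6.png

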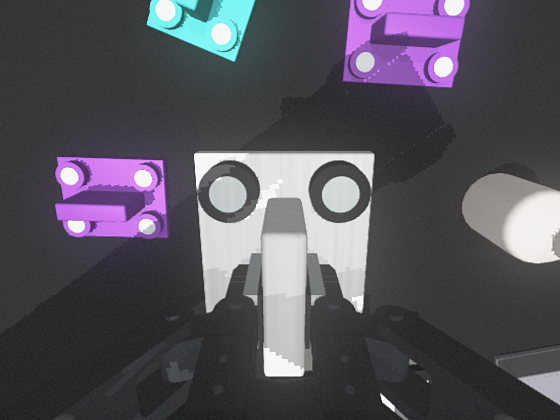

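View pics/s6.png

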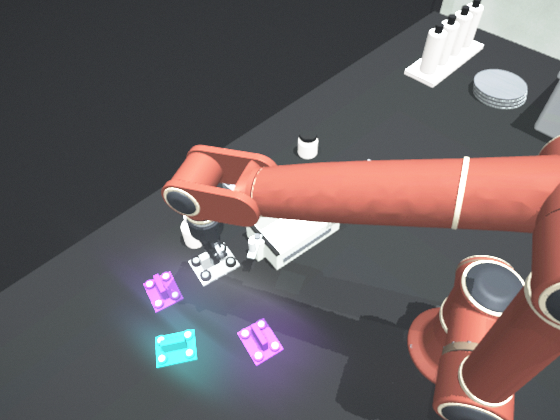

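>>> play_rows([
  [1, [0.002, -0.03, 0], 0.02],
  [1, [0.005, -0.08, 0], 0.04],
  [1, [0.009, -0.13, 0], 0.063],
  [1, [0.012, -0.18, 0], 0.063],
  [1, [0.015, -0.23, 0], 0.063],
])

```text
time: 9.1
tool_pos: [0.5245, 0.0811, 0.1521]
tool_rot: [0.703, 0.047, 0.708, -0.047]
contact_force: [1.1, -0.1, -3.3]
gripper_width: 0.179
```

>>> play_rows([
  [1, [0.003, -0.04, 0], 0],
  [1, [0.004, -0.057, 0], 0],
  [1, [0.004, -0.057, -0.03], 0],
  [1, [0.004, -0.057, -0.06], 0],
  [1, [0.004, -0.057, -0.06], 0],
])

```text
time: 9.6
tool_pos: [0.5243, 0.0262, 0.0876]
tool_rot: [0.699, 0.047, 0.712, -0.047]
contact_force: [-1.9, -0.8, -4.7]
gripper_width: 0.176
```

```bash
python3 - <<'E'
from h import *
np.set_printoptions(precision=4,suppress=True)
p,M,y,s=pose(); print(p,y,s['contact_force'],s['gripper_width'])
snap('top','t7')
im,D=snap('wrist','w7')
E
```

```text
[0.5243 0.0262 0.0876] -7.659886550284836 [-1.9101 -0.8285 -4.7092] 0.17618055764341306
```

View pics/w7.png

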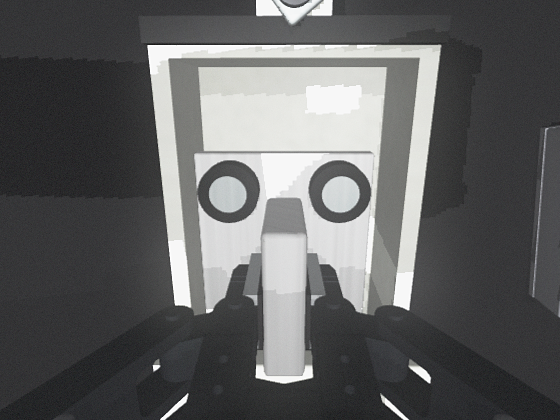

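>>> play_rows([
  [1, [0, 0, 0], 0],
  [1, [0, 0, -0.03], 0],
  [1, [0, 0, -0.06], 0],
  [1, [0, 0, -0.085], 0],
  [1, [0, 0, -0.095], 0],
])

```text
time: 10.2
tool_pos: [0.5305, 0.0263, 0.0005]
tool_rot: [0.705, 0.047, 0.706, -0.047]
contact_force: [-0.7, -0.9, -3.5]
gripper_width: 0.179
```

>>> play_rows([
  [1, [0, 0, -0.004], 0],
  [1, [0, 0, -0.007], 0],
  [1, [0, 0, -0.008], 0],
  [1, [0, 0, -0.008], 0],
])

```text
time: 10.6
tool_pos: [0.5325, 0.0259, -0.005]
tool_rot: [0.706, 0.047, 0.705, -0.047]
contact_force: [-0.6, 0.0, -4.8]
gripper_width: 0.18
```

>>> play_rows([
  [1, [0, 0, -0.001], 0],
  [1, [0, 0, -0.002], 0],
  [1, [0, 0, -0.002], 0],
])

```text
time: 10.9
tool_pos: [0.5322, 0.0259, -0.007]
tool_rot: [0.706, 0.047, 0.705, -0.047]
contact_force: [-1.5, -0.6, 4.6]
gripper_width: 0.177
```

Contact. Release and retract.

>>> play_rows([
  [0.6, [0, 0, 0], 0],
  [0.3, [0, 0, 0], 0],
  [0.1, [0, 0, 0], 0],
  [0.0, [0, 0, 0], 0],
  [0.0, [0, 0, 0], 0],
])

```text
time: 11.4
tool_pos: [0.5313, 0.026, -0.0084]
tool_rot: [0.706, 0.047, 0.706, -0.047]
contact_force: [0.6, -0.5, -0.1]
gripper_width: 0.502
```

>>> play_rows([
  [0, [0, 0, 0.02], 0],
  [0, [0, 0, 0.06], 0],
  [0, [0, 0, 0.11], 0],
  [-0.5, [0, 0, 0.16], 0],
  [-1, [0, 0, 0.2], 0],
])

```text
time: 11.9
tool_pos: [0.5319, 0.0259, 0.1951]
tool_rot: [0.707, 0.047, 0.704, -0.047]
contact_force: [0.7, -0.3, -0.9]
gripper_width: 0.827
```

>>> play_rows([
  [-1, [0, -0.04, 0.02], 0],
  [-1, [0, -0.08, 0.04], 0],
  [-1, [0, -0.08, 0.04], 0],
])

```text
time: 12.2
tool_pos: [0.5331, -0.0578, 0.2358]
tool_rot: [0.708, 0.048, 0.703, -0.05]
contact_force: [1.4, 0.5, 0.2]
gripper_width: 0.998
```

```bash
python3 - <<'E'
from h import *
np.set_printoptions(precision=4,suppress=True)
p,M,y,s=pose(); print(p,y,s['contact_force'],s['gripper_width'],s['time'])
im,D=snap('wrist','w8');P=cloud('wrist',D); p,M,y,s=pose(); print(p)
cv2.imwrite('pics/w8.png',im[:,:,::-1])
def rect(n,x0,x1,y0,y1,z0,z1):
    m=(D>0)&(P[...,0]>x0)&(P[...,0]<x1)&(P[...,1]>y0)&(P[...,1]<y1)&(P[...,2]>z0)&(P[...,2]<z1)
    m=cv2.morphologyEx(m.astype(np.uint8),cv2.MORPH_OPEN,np.ones((3,3)))>0
    if m.sum()>5:
        q=P[m]; r=cv2.minAreaRect((q[:,:2]*1000).astype(np.float32)); print(n,m.sum(),np.round(r[0],1),np.round(r[1],1),round(r[2],2),np.median(q[:,2]))
rect('rim',.4,.65,-.1,.16,.065,.0745)
rect('rib',.48,.58,-.03,.09,.05,.063)
rect('base',.47,.60,-.04,.10,.011,.03)
rect('ledge',.4,.65,.09,.16,.076,.082)
rect('hood',.4,.65,-.15,.0,.092,.105)
rect('knob',.4,.65,.13,.28,.12,.14)
E
```

```text
[ 0.5331 -0.0578  0.2358] -7.876943490765188 [1.3786 0.5413 0.1556] 0.997647355783534 12.2
[ 0.5323 -0.0558  0.2337]
rim 3873 [530.6  24.9] [148.4 152.3] 82.09 0.06763395368963766
rib 1101 [531.4  29.8] [59.7 15.4] 81.88 0.05653991559863165
base 3918 [531.  36.] [111.4 131. ] 82.21 0.020765224965188712
hood 8736 [517.3 -70.6] [ 51.9 161.4] 82.39 0.09745638361364162
```

View pics/w8.png

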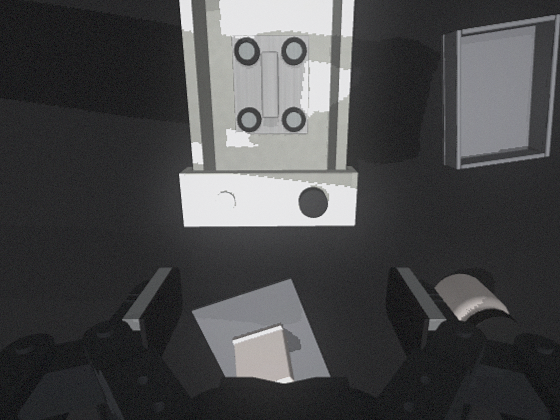

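>>> play_rows([
  [-1, [-0.01, -0.045, 0], 0.1],
  [-1, [-0.022, -0.09, 0], 0.2],
  [-1, [-0.035, -0.135, 0], 0.3],
  [-1, [-0.046, -0.18, 0], 0.343],
  [-1, [-0.056, -0.22, 0], 0.343],
])

```text
time: 12.75
tool_pos: [0.4745, -0.2745, 0.2301]
tool_rot: [0.703, -0.074, 0.704, 0.075]
contact_force: [0.6, -0.6, 0.5]
gripper_width: 1.003
```

>>> play_rows([
  [-1, [-0.003, -0.039, 0], 0],
  [-1, [-0.003, -0.039, 0], 0],
  [-1, [-0.003, -0.039, 0], 0],
  [-1, [-0.003, -0.039, 0], 0],
])

```text
time: 13.15
tool_pos: [0.4726, -0.3114, 0.2307]
tool_rot: [0.703, -0.074, 0.703, 0.075]
contact_force: [0.7, 0.1, -0.4]
gripper_width: 0.996
```

```bash
cat >> h.py <<'E'
def rect(P,D,n,x0,x1,y0,y1,z0,z1):
    m=(D>0)&(P[...,0]>x0)&(P[...,0]<x1)&(P[...,1]>y0)&(P[...,1]<y1)&(P[...,2]>z0)&(P[...,2]<z1)
    m=cv2.morphologyEx(m.astype(np.uint8),cv2.MORPH_OPEN,np.ones((3,3)))>0
    if m.sum()>5:
        q=P[m]; r=cv2.minAreaRect((q[:,:2]*1000).astype(np.float32)); print(n,m.sum(),np.round(r[0],1),np.round(r[1],1),round(r[2],2),np.median(q[:,2]))
E
python3 - <<'E'
from h import *
np.set_printoptions(precision=4,suppress=True)
p,M,y,s=pose(); print(p,y,s['contact_force'],s['gripper_width'],s['time'])
im,D=snap('wrist','w9');P=cloud('wrist',D); p,M,y,s=pose(); print(p,y)
rect(P,D,'lid',.35,.6,-.45,-.18,.003,.012)
rect(P,D,'fin',.35,.6,-.45,-.18,.03,.075)
rect(P,D,'hood',.4,.65,-.15,.0,.092,.105)
im,D=snap('top','t9');P=cloud('top',D)
rect(P,D,'hoodtop',.4,.65,-.15,.0,.092,.105)
rect(P,D,'rimtop',.4,.65,-.05,.145,.064,.0745)
rect(P,D,'ribtop',.48,.58,-.03,.09,.05,.063)
# latch post heights
v=(D>0)&(P[...,1]>.12)&(P[...,1]<.22)&(P[...,0]>.48)&(P[...,0]<.62)&(P[...,2]>.02)
X=np.array([np.cos(np.radians(82.25)),np.sin(np.radians(82.25))]);q=P[v]; o=q[:,:2]-[.5312,.026]
bx=o@X*1000; by=o@np.array([-X[1],X[0]])*1000
for a in range(90,180,6):
    k=(bx>a)&(bx<a+6)&(abs(by)<20)
    if k.any(): print(a,k.sum(),'z',np.round(np.percentile(q[k][:,2],[5,50,95])*1000),'y',by[k].min().round(),by[k].max().round())
E
```

```text
[ 0.4726 -0.3114  0.2307] 12.118817465283575 [ 0.7071  0.0882 -0.4217] 0.9962116475987965 13.15
[ 0.4727 -0.3114  0.2311] 12.144084814252755
lid 15597 [ 474.  -313.7] [141.3 182.9] 12.11 0.0058556278349681835
fin 2688 [ 473.9 -312.7] [70.1 36.3] 12.38 0.05891918707144493
hoodtop 824 [517.5 -72.8] [ 51.4 160.7] 82.36 0.09935383275949378
rimtop 262 [531.9  39. ] [154.8 165.8] 88.83 0.06944356624256257
ribtop 79 [531.3  24.9] [49.9 14.8] 85.24 0.05814237317897705
90 10 z [22. 62. 74.] y 2.0 19.0
96 30 z [65. 73. 80.] y -19.0 19.0
102 28 z [75. 78. 82.] y -20.0 20.0
108 28 z [75. 78. 90.] y -19.0 18.0
114 30 z [56. 89. 96.] y -18.0 19.0
120 26 z [67. 87. 95.] y -17.0 18.0
126 28 z [34. 87. 95.] y -16.0 18.0
132 24 z [72. 85. 89.] y -15.0 19.0
138 12 z [83. 86. 90.] y 1.0 20.0
144 10 z [81. 87. 92.] y 6.0 18.0
150 5 z [85. 88. 89.] y 13.0 19.0
156 1 z [135. 135. 135.] y 19.0 19.0
```

View pics/w9.png

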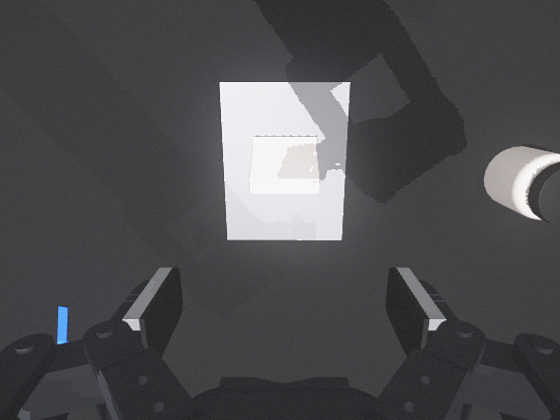

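>>> play_rows([
  [-1, [0.001, -0.004, -0.04], 0],
  [-1, [0.001, -0.004, -0.09], 0],
  [-1, [0.001, -0.004, -0.13], 0],
  [-1, [0.001, -0.004, -0.17], 0],
  [-1, [0.001, -0.004, -0.17], 0],
])

```text
time: 13.75
tool_pos: [0.4695, -0.3123, 0.0549]
tool_rot: [0.7, -0.071, 0.706, 0.078]
contact_force: [-0.5, 0.5, -1.0]
gripper_width: 1.0
```

```bash
python3 - <<'E'
from h import *
np.set_printoptions(precision=4,suppress=True)
p,M,y,s=pose(); print(p,y,s['contact_force'],s['gripper_width'],s['time'])
im,D=snap('wrist','w10');P=cloud('wrist',D); p,M,y,s=pose(); print(p,y)
rect(P,D,'lid',.35,.6,-.45,-.18,.003,.012)
rect(P,D,'fin',.35,.6,-.45,-.18,.03,.075)
# finger pads visible
for u,v in [(150,300),(170,275),(130,322),(420,300),(405,275)]: print(u,v,P[v,u])
E
```

```text
[ 0.4695 -0.3123  0.0549] 12.119628169473911 [-0.4749  0.4518 -0.9855] 0.9999926683977418 13.75
[ 0.4716 -0.3143  0.0588] 12.116304571517363
lid 64283 [ 475.6 -315.1] [269.7 248.7] 89.97 0.008887908180787954
fin 10465 [ 476.1 -314.3] [70.2 39.3] 12.47 0.060053384976704996
150 300 [ 0.4274 -0.3141  0.1319]
170 275 [ 0.4288 -0.3133  0.1155]
130 322 [ 0.4253 -0.3155  0.1425]
420 300 [ 0.5151 -0.2951  0.1316]
405 275 [ 0.516  -0.2953  0.1138]
```

View pics/w10.png

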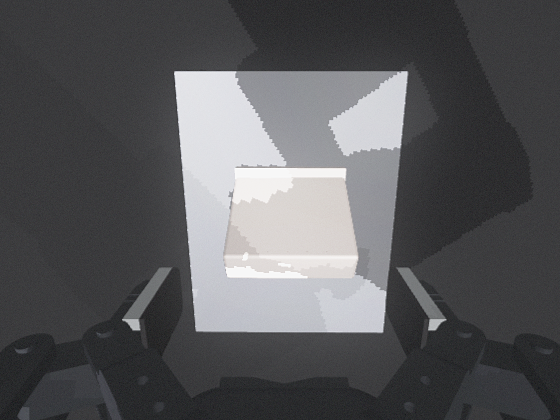

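>>> play_rows([
  [-1, [0, 0, -0.03], 0],
  [-1, [0, 0, -0.055], 0],
  [-1, [0, 0, -0.07], 0],
  [-1, [0, 0, -0.08], 0],
  [-1, [0, 0, -0.08], 0],
])

```text
time: 14.3
tool_pos: [0.4736, -0.317, -0.0181]
tool_rot: [0.703, -0.074, 0.703, 0.074]
contact_force: [-0.2, -0.2, -0.3]
gripper_width: 1.003
```

>>> play_rows([
  [0, [0, 0, 0], 0],
  [1, [0, 0, 0], 0],
  [1, [0, 0, 0], 0],
  [1, [0, 0, 0], 0],
])

```text
time: 14.7
tool_pos: [0.4746, -0.3181, -0.0165]
tool_rot: [0.704, -0.075, 0.702, 0.073]
contact_force: [0.5, 0.4, 6.4]
gripper_width: 0.81
```

>>> play_rows([
  [1, [0, 0, 0], 0],
  [1, [0, 0, 0.01], 0],
  [1, [0, 0, 0.03], 0],
  [1, [0, 0, 0.05], 0],
  [1, [0, 0, 0.05], 0],
])

```text
time: 15.2
tool_pos: [0.4746, -0.3182, 0.0342]
tool_rot: [0.704, -0.075, 0.702, 0.073]
contact_force: [0.2, -1.3, -3.6]
gripper_width: 0.812
```

```bash
python3 - <<'E'
from h import *
np.set_printoptions(precision=4,suppress=True)
p,M,y,s=pose(); print(p,y,s['contact_force'],s['gripper_width'],s['time'])
im,D=snap('wrist','w11');P=cloud('wrist',D); p,M,y,s=pose(); print(p,y,s['contact_force'])
im2,D2=snap('side','s11')
E
```

```text
[ 0.4746 -0.3182  0.0342] 12.027104190283733 [ 0.1745 -1.2807 -3.5836] 0.8117204051109883 15.2
[ 0.4737 -0.3174  0.0325] 12.026187894560945 [ 0.5825  0.19   -4.3037]
```

View pics/w11.png

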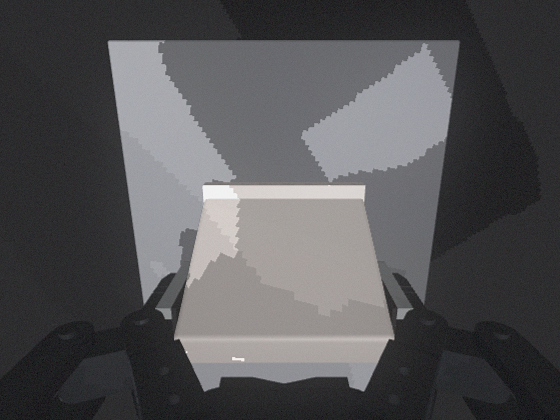

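View pics/s11.png

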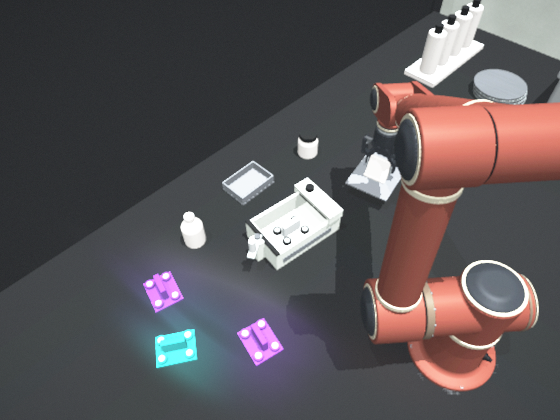

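```bash
cat >> h.py <<'E'
def lidfit(D):
    """plate plane -> lid tilt(deg, + = +x edge high), and lid origin/edges in world, using visible +x part of the plate"""
    P=cloud('wrist',D); p,M,y,s=pose()
    jaw=M[:,2]; X=np.array([-jaw[1],jaw[0],0]); X/=np.linalg.norm(X)   # lid +x horizontally = jaw +90deg
    Q=P[50:175,150:430].reshape(-1,3); d=D[50:175,150:430].ravel(); Q=Q[d>0]
    z=np.median(Q[:,2]); Q=Q[abs(Q[:,2]-z)<.03]
    for _ in range(4):
        c=Q.mean(0); n=np.linalg.svd(Q-c,full_matrices=False)[2][2]; n*=np.sign(n[2]); r=(Q-c)@n; Q=Q[abs(r)<max(2.5*r.std(),.001)]
    tilt=np.degrees(np.arctan2(-n@X,n[2])); roll=np.degrees(np.arctan2(n@jaw,n[2]))
    # +x edge : farthest inlier column-wise along X over whole image
    A=P.reshape(-1,3); dd=D.ravel(); ok=(dd>0)&(abs((A-c)@n)<.004); A=A[ok]
    rel=A-p; along=rel@X; lat=rel@jaw
    k=abs(lat)<.06; xe=np.percentile(along[k],99.7)
    e=A[k][abs(along[k]-xe)<.002].mean(0)
    print('tilt %.2f roll %.2f'%(tilt,roll),'edge top z %.4f'%e[2],'edge along X from tcp %.4f'%xe,'lat',np.percentile(lat,[.5,99.5]).round(4),'tcp',p.round(4),'jaw',round(y,2))
    return tilt,e
E
python3 - <<'E'
from h import *
im,D=snap('wrist','w12'); lidfit(D); im,D=snap('wrist','w12'); lidfit(D)
E
```

```text
tilt 0.27 roll 0.15 edge top z 0.0525 edge along X from tcp 0.0959 lat [-0.0688  0.0703] tcp [ 0.4723 -0.3162  0.0302] jaw 12.03
tilt 0.32 roll 0.14 edge top z 0.0522 edge along X from tcp 0.0959 lat [-0.0688  0.0703] tcp [ 0.4721 -0.316   0.0298] jaw 12.03
```

>>> play_rows([
  [1, [0, 0.01, 0.04], -0.06],
  [1, [0.005, 0.03, 0.08], -0.14],
  [1, [0.015, 0.06, 0.1], -0.22],
  [1, [0.025, 0.1, 0.1], -0.3],
  [1, [0.033, 0.12, 0.1], -0.345],
])

```text
time: 15.9
tool_pos: [0.5063, -0.1945, 0.1311]
tool_rot: [0.705, 0.049, 0.706, -0.048]
contact_force: [0.2, -0.5, -4.7]
gripper_width: 0.811
```

```bash
python3 - <<'E'
from h import *
d=np.load('pics/t9.npz');D=d['d'];P=cloud('top',D);im=d['im']
X=np.array([np.cos(np.radians(82.25)),np.sin(np.radians(82.25))]);o=P[...,:2]-[.5312,.026]
bx=o@X*1000; by=o@np.array([-X[1],X[0]])*1000
m=(D>0)&(bx>-128)&(bx<-70)&(abs(by)<85)&(P[...,2]>.08)
print(np.percentile(P[m][:,2],[1,5,50,95,99,100]).round(4))
h=m&(P[...,2]>.104); print(h.sum(), bx[h].round(),by[h].round(),P[h][:,2].round(3))
dk=m&(im.max(-1)<90); print(bx[dk].min(),bx[dk].max(),by[dk].min(),by[dk].max(),P[dk][:,2].round(3))
E
```

```text
[0.0928 0.0954 0.0998 0.1096 0.1151 0.118 ]
126 [ -99. -102. -122.  -82. -123.  -77.  -74.  -97.  -83.  -93. -101.  -96.
  -99. -101.  -91.  -93.  -96.  -99. -102. -105. -107. -111. -114. -123.
  -88.  -91.  -94.  -97. -102. -105. -108. -123.  -89.  -91.  -94.  -97.
 -100. -103. -105. -108. -111. -121.  -89.  -92.  -95.  -98. -100. -103.
 -106. -109. -112.  -90.  -92.  -95.  -98. -101. -104. -106. -109. -112.
  -90.  -92.  -95.  -98. -101. -104. -107. -110.  -93.  -96.  -99. -101.
 -105. -107. -110. -117.  -77.  -85.  -88.  -96.  -99. -102. -105. -107.
 -103.  -93.  -94. -120. -109.  -92.  -95. -116.  -88.  -91.  -94.  -89.
 -106.  -75.  -78. -113.  -99. -102.  -77.  -91. -106.  -77.  -97.  -95.
  -98. -106. -115.  -98.  -96.  -99.  -94.  -99. -111.  -83. -101. -101.
  -93. -101. -119. -124.  -88.  -90.] [-74. -74. -77. -68. -75. -64. -61. -65. -59. -55. -56. -52. -52. -52.
 -48. -48. -49. -49. -49. -50. -50. -52. -52. -54. -44. -44. -45. -46.
 -46. -47. -48. -51. -42. -42. -42. -43. -43. -44. -44. -44. -45. -48.
 -39. -40. -40. -40. -40. -41. -41. -42. -42. -36. -36. -36. -37. -38.

[... 645 characters left out ...]
11
 0.11  0.108 0.11  0.108 0.111 0.117 0.111 0.108 0.108 0.115 0.113 0.116
 0.107 0.115 0.113 0.11  0.108 0.111 0.108 0.116 0.115 0.109 0.115 0.116
 0.112 0.11  0.113 0.105 0.106 0.107 0.104 0.111 0.114 0.116 0.112 0.118
 0.105 0.106 0.105 0.105 0.106 0.107 0.104 0.105 0.104 0.104 0.107 0.105
 0.106 0.106 0.104 0.107 0.106 0.104 0.105 0.105 0.105 0.105 0.109 0.104
 0.105 0.105 0.111 0.106 0.105 0.105 0.104 0.107 0.105 0.106 0.104 0.108
 0.105 0.104 0.105 0.104 0.104 0.105]Traceback (most recent call last):
  File "<stdin>", line 8, in <module>
    return umr_minimum(a, axis, None, out, keepdims, initial, where)
ValueError: zero-size array to reduction operation minimum which has no identity
```

>>> play_rows([
  [1, [0, 0, 0], 0],
  [1, [0, 0, 0], 0],
])

```text
time: 16.1
tool_pos: [0.5055, -0.1964, 0.13]
tool_rot: [0.705, 0.047, 0.706, -0.047]
contact_force: [-0.9, 0.2, -4.1]
gripper_width: 0.81
```

```bash
python3 - <<'E'
from h import *
im,D=snap('wrist','w13'); lidfit(D); print(pose()[3]['contact_force'])
E
```

```text
tilt 0.15 roll 0.15 edge top z 0.1524 edge along X from tcp 0.0964 lat [-0.0686  0.0706] tcp [ 0.5055 -0.1971  0.1303] jaw -7.71
[-0.5126663  -0.13882969 -3.43346344]
```

View pics/w13.png

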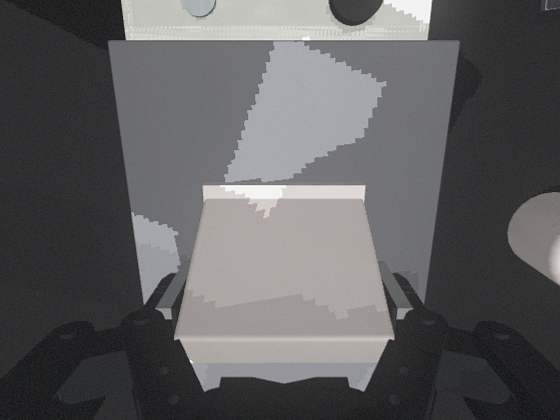

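>>> play_rows([
  [1, [0.001, 0.008, -0.02], 0],
  [1, [0.001, 0.008, -0.036], 0],
  [1, [0.001, 0.008, -0.042], 0],
  [1, [0.001, 0.008, -0.045], 0],
  [1, [0.001, 0.008, -0.045], 0],
])

```text
time: 16.65
tool_pos: [0.507, -0.1894, 0.0862]
tool_rot: [0.705, 0.048, 0.706, -0.048]
contact_force: [0.2, 0.2, -4.3]
gripper_width: 0.814
```

>>> play_rows([
  [1, [0, 0, -0.002], 0],
  [1, [0, 0, -0.004], 0],
  [1, [0, 0, -0.004], 0],
])

```text
time: 16.95
tool_pos: [0.5079, -0.1894, 0.0834]
tool_rot: [0.706, 0.048, 0.705, -0.048]
contact_force: [0.9, 0.2, -2.3]
gripper_width: 0.812
```

```bash
python3 - <<'E'
from h import *
im,D=snap('wrist','w14'); lidfit(D); print(pose()[3]['contact_force'])
E
```

```text
tilt 0.13 roll 0.14 edge top z 0.1032 edge along X from tcp 0.1097 lat [-0.0686  0.0705] tcp [ 0.5079 -0.1894  0.0834] jaw -7.74
[ 0.59938669 -0.14207743 -2.9373123 ]
```

>>> play_rows([
  [1, [0, 0, -0.002], 0],
  [1, [0, 0, -0.004], 0],
  [1, [0, 0, -0.004], 0],
])

```text
time: 17.3
tool_pos: [0.5081, -0.1904, 0.0811]
tool_rot: [0.706, 0.047, 0.705, -0.048]
contact_force: [-4.3, -3.5, 5.9]
gripper_width: 0.813
```

```bash
python3 - <<'E'
from h import *
im,D=snap('wrist','w15'); lidfit(D); print(pose()[3]['contact_force'])
E
```

```text
tilt 1.51 roll 0.16 edge top z 0.1040 edge along X from tcp 0.1085 lat [-0.0686  0.0705] tcp [ 0.5081 -0.1904  0.0811] jaw -7.72
[-2.95682488 -3.59256685  5.77697301]
```

>>> play_rows([
  [1, [0, 0, -0.002], 0],
  [1, [0, 0, -0.004], 0],
  [1, [0, 0, -0.006], 0],
  [1, [0, 0, -0.006], 0],
])

```text
time: 17.75
tool_pos: [0.5089, -0.1915, 0.0758]
tool_rot: [0.707, 0.046, 0.704, -0.049]
contact_force: [-2.2, -5.9, 5.8]
gripper_width: 0.813
```

```bash
python3 - <<'E'
from h import *
im,D=snap('wrist','w16'); lidfit(D); print(pose()[3]['contact_force'])
E
```

```text
tilt 4.74 roll 0.25 edge top z 0.1071 edge along X from tcp 0.1057 lat [-0.0688  0.0703] tcp [ 0.509  -0.1915  0.0758] jaw -7.72
[-1.94126104 -5.21522918  6.40443495]
```

View pics/w16.png

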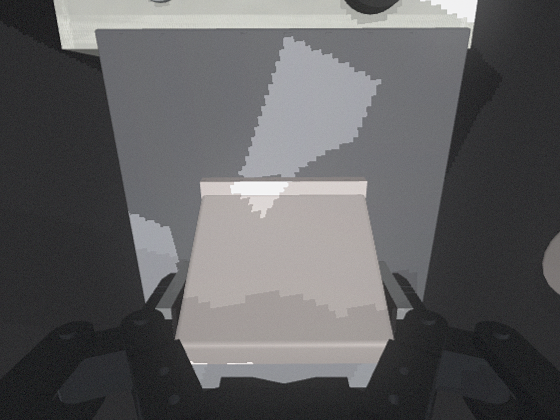

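>>> play_rows([
  [1, [0, 0, -0.002], 0],
  [1, [0, 0, -0.004], 0],
  [1, [0, 0, -0.004], 0],
])

```text
time: 18.1
tool_pos: [0.5093, -0.1919, 0.0721]
tool_rot: [0.707, 0.046, 0.704, -0.049]
contact_force: [-2.1, -7.0, 7.0]
gripper_width: 0.814
```

>>> play_rows([
  [1, [0, -0.005, 0.02], 0],
  [1, [0, -0.005, 0.06], 0],
  [1, [0, -0.005, 0.08], 0],
  [1, [0, -0.005, 0.08], 0],
  [1, [0, -0.005, 0.08], 0],
])

```text
time: 18.6
tool_pos: [0.507, -0.1938, 0.1479]
tool_rot: [0.705, 0.048, 0.706, -0.048]
contact_force: [0.1, -0.1, -4.5]
gripper_width: 0.809
```

```bash
python3 - <<'E'
from h import *
im,D=snap('wrist','w17'); lidfit(D); print(pose()[3]['contact_force'],pose()[3]['time'])
snap('side','s17')
E
```

```text
tilt 6.80 roll 0.27 edge top z 0.1803 edge along X from tcp 0.1000 lat [-0.0688  0.0703] tcp [ 0.5063 -0.1934  0.1466] jaw -7.73
[ 0.40299949  0.42253207 -4.03362992] 18.65
```

View pics/w17.png

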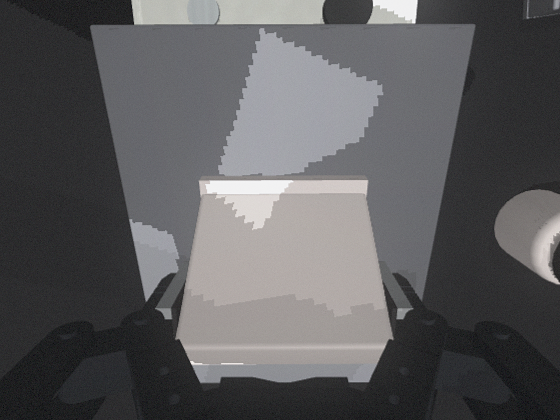

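>>> play_rows([
  [1, [0.004, 0.035, 0], 0],
  [1, [0.009, 0.08, 0], 0],
  [1, [0.015, 0.13, 0], 0],
  [1, [0.02, 0.18, 0], 0],
  [1, [0.025, 0.22, 0], 0],
])

```text
time: 19.2
tool_pos: [0.5307, 0.0285, 0.1462]
tool_rot: [0.704, 0.048, 0.707, -0.047]
contact_force: [0.2, 0.3, -4.1]
gripper_width: 0.814
```

>>> play_rows([
  [1, [0.001, 0.012, 0], 0],
  [1, [0.001, 0.012, 0], 0],
  [1, [0.001, 0.012, 0], 0],
])

```text
time: 19.5
tool_pos: [0.5325, 0.0375, 0.1472]
tool_rot: [0.705, 0.047, 0.706, -0.048]
contact_force: [0.4, -0.8, -3.5]
gripper_width: 0.813
```

```bash
cat >> h.py <<'E'
B=np.array([.5312,.0260]); TH=np.radians(82.25); BX=np.array([np.cos(TH),np.sin(TH)]); BY=np.array([-BX[1],BX[0]])
def tb():
    p,M,y,s=pose(); o=p[:2]-B; print('tcp box x %.1f y %.1f z %.1f jaw %.2f t %.2f'%(o@BX*1000,o@BY*1000,p[2]*1000,y,s['time']),s['contact_force'].round(1))
E
python3 - <<'E'
from h import *
tb(); im,D=snap('wrist','w18'); lidfit(D); tb()
d,D2=snap('side','s18'); d,D3=snap('top','t18')
E
```

```text
tcp box x 11.6 y 0.2 z 147.2 jaw -7.72 t 19.50 [ 0.4 -0.8 -3.5]
tilt 6.67 roll 0.27 edge top z 0.1810 edge along X from tcp 0.1001 lat [-0.0688  0.0703] tcp [0.5327 0.037  0.1475] jaw -7.79
tcp box x 11.1 y -0.0 z 147.5 jaw -7.79 t 19.55 [ 0.7  0.1 -3.9]
```

View pics/w18.png

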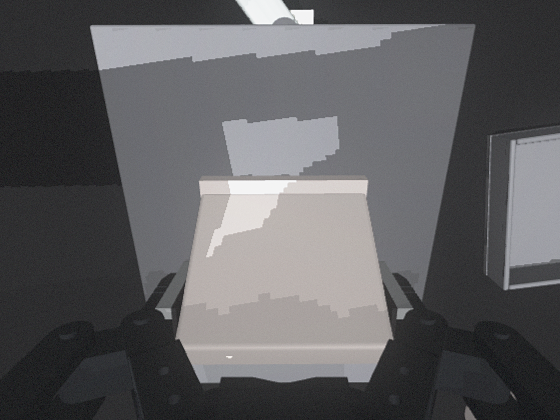

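View pics/s18.png

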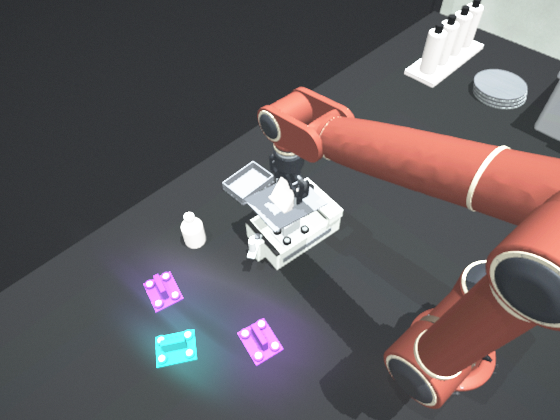

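>>> play_rows([
  [1, [0, 0.002, -0.02], 0],
  [1, [0, 0.002, -0.04], 0],
  [1, [0, 0.002, -0.06], 0],
  [1, [0, 0.002, -0.071], 0],
  [1, [0, 0.002, -0.071], 0],
])

```text
time: 20.15
tool_pos: [0.5317, 0.0393, 0.0755]
tool_rot: [0.704, 0.048, 0.707, -0.048]
contact_force: [-0.4, 0.1, -3.8]
gripper_width: 0.814
```

```bash
python3 - <<'E'
from h import *
tb(); im,D=snap('wrist','w19'); lidfit(D); tb()
im,D2=snap('side','s19'); cv2.imwrite('pics/s19c.png',cv2.resize(im[130:280,220:370,::-1],None,fx=4,fy=4,interpolation=cv2.INTER_CUBIC))
E
```

```text
tcp box x 13.2 y 1.3 z 75.5 jaw -7.81 t 20.15 [-0.4  0.1 -3.8]
tilt 6.74 roll 0.27 edge top z 0.1106 edge along X from tcp 0.1001 lat [-0.0687  0.0703] tcp [0.5328 0.0393 0.0771] jaw -7.79
tcp box x 13.4 y 0.2 z 77.1 jaw -7.79 t 20.20 [ 0.3 -0.5 -3.7]
```

View pics/s19c.png

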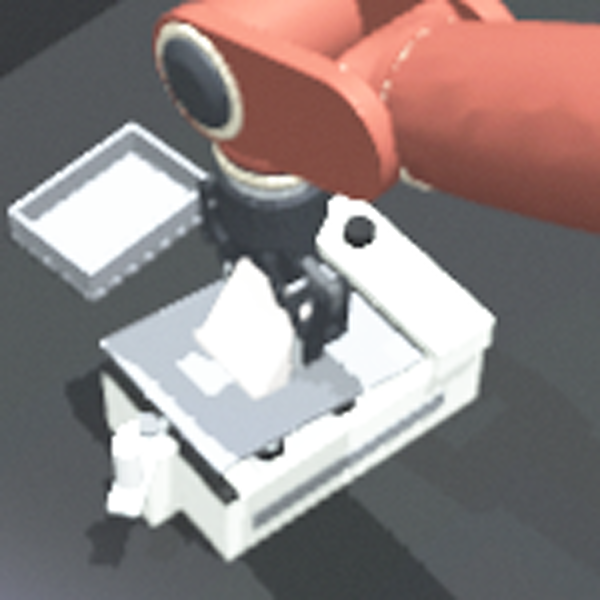

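View pics/w19.png

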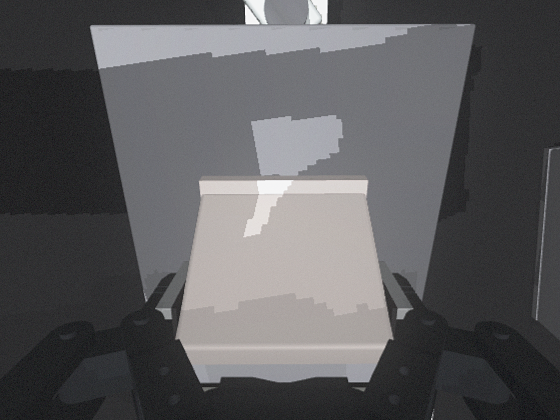

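>>> play_rows([
  [1, [0, -0.002, -0.004], 0],
  [1, [-0.001, -0.0034, -0.008], 0],
  [1, [-0.001, -0.006, -0.011], 0],
  [1, [-0.0015, -0.009, -0.011], 0],
  [1, [-0.0015, -0.009, -0.011], 0],
])

```text
time: 20.75
tool_pos: [0.5317, 0.0306, 0.0666]
tool_rot: [0.705, 0.048, 0.706, -0.048]
contact_force: [-0.0, 0.5, -3.8]
gripper_width: 0.813
```

```bash
python3 - <<'E'
from h import *
tb(); im,D=snap('wrist','w20'); lidfit(D); tb()
E
```

```text
tcp box x 4.6 y 0.1 z 66.6 jaw -7.76 t 20.75 [-0.   0.5 -3.8]
tilt 6.73 roll 0.26 edge top z 0.1004 edge along X from tcp 0.1001 lat [-0.0688  0.0704] tcp [0.5319 0.0307 0.0667] jaw -7.76
tcp box x 4.8 y -0.0 z 66.7 jaw -7.76 t 20.80 [-0.2  1.  -3.2]
```

>>> play_rows([
  [1, [-0.0005, -0.003, 0], 0],
  [1, [-0.001, -0.006, 0], 0],
  [1, [-0.0013, -0.0095, 0], 0],
  [1, [-0.0013, -0.0095, 0], 0],
])

```text
time: 21.2
tool_pos: [0.5307, 0.0217, 0.067]
tool_rot: [0.706, 0.048, 0.705, -0.047]
contact_force: [-0.1, 4.7, -2.3]
gripper_width: 0.809
```

```bash
python3 - <<'E'
from h import *
tb(); im,D=snap('wrist','w21'); lidfit(D); tb()
E
```

```text
tcp box x -4.3 y -0.1 z 67.0 jaw -7.77 t 21.20 [-0.1  4.7 -2.3]
tilt 6.89 roll 0.27 edge top z 0.1008 edge along X from tcp 0.1001 lat [-0.0687  0.0703] tcp [0.5307 0.0218 0.0669] jaw -7.76
tcp box x -4.3 y -0.1 z 66.9 jaw -7.76 t 21.25 [ 0.2  3.8 -3.4]
```

View pics/w21.png

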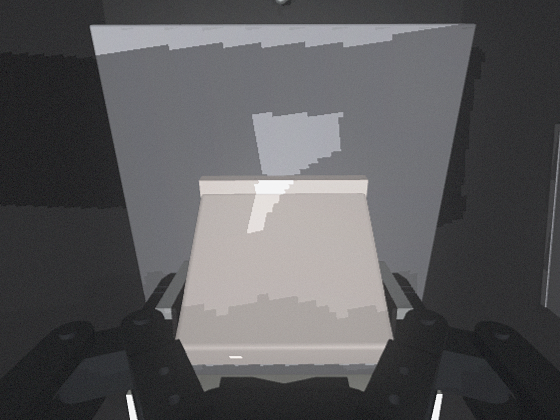

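>>> play_rows([
  [1, [0, 0, -0.003], 0],
  [1, [0, 0.0013, -0.0055], 0],
  [1, [0.0004, 0.0027, -0.008], 0],
  [1, [0.0004, 0.0027, -0.008], 0],
])

```text
time: 21.65
tool_pos: [0.5319, 0.0243, 0.06]
tool_rot: [0.706, 0.047, 0.705, -0.048]
contact_force: [-1.6, 5.4, 4.2]
gripper_width: 0.81
```

```bash
python3 - <<'E'
from h import *
tb(); im,D=snap('wrist','w22'); lidfit(D); tb()
E
```

```text
tcp box x -1.5 y -0.9 z 60.0 jaw -7.70 t 21.65 [-1.6  5.4  4.2]
tilt 4.81 roll 0.18 edge top z 0.0903 edge along X from tcp 0.0993 lat [-0.0686  0.0705] tcp [0.5319 0.0243 0.06  ] jaw -7.7
tcp box x -1.6 y -1.0 z 60.0 jaw -7.70 t 21.70 [-1.5  5.1  3.8]
```

>>> play_rows([
  [1, [0.0002, 0.0008, -0.002], 0],
  [1, [0.0003, 0.0017, -0.004], 0],
  [1, [0.0004, 0.0027, -0.006], 0],
  [1, [0.0004, 0.0027, -0.006], 0],
])

```text
time: 22.1
tool_pos: [0.5326, 0.0274, 0.0544]
tool_rot: [0.706, 0.047, 0.705, -0.047]
contact_force: [-0.1, 6.4, 6.6]
gripper_width: 0.811
```

```bash
python3 - <<'E'
from h import *
tb(); im,D=snap('wrist','w23'); lidfit(D); tb()
E
```

```text
tcp box x 1.5 y -1.2 z 54.4 jaw -7.66 t 22.10 [-0.1  6.4  6.6]
tilt 0.96 roll 0.17 edge top z 0.0776 edge along X from tcp 0.1101 lat [-0.0709  0.0712] tcp [0.5326 0.0274 0.0544] jaw -7.67
tcp box x 1.5 y -1.2 z 54.4 jaw -7.67 t 22.15 [-1.   6.6  6.4]
```

View pics/w23.png

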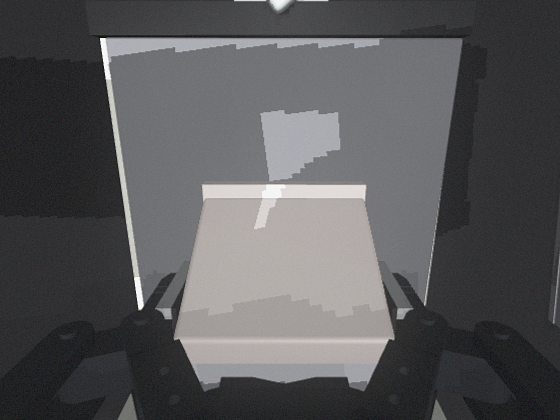

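>>> play_rows([
  [1, [0, 0.0005, -0.0015], 0],
  [1, [0, 0.0005, -0.002], 0],
  [1, [0, 0.0005, -0.002], 0],
])

```text
time: 22.45
tool_pos: [0.5326, 0.028, 0.0531]
tool_rot: [0.706, 0.048, 0.705, -0.047]
contact_force: [-2.4, 8.5, 10.0]
gripper_width: 0.813
```

```bash
python3 - <<'E'
from h import *
tb(); im,D=snap('wrist','w24'); lidfit(D); tb()
E
```

```text
tcp box x 2.2 y -1.2 z 53.1 jaw -7.68 t 22.45 [-2.4  8.5 10. ]
tilt 0.15 roll 0.17 edge top z 0.0776 edge along X from tcp 0.1093 lat [-0.071   0.0713] tcp [0.5327 0.028  0.0532] jaw -7.68
tcp box x 2.2 y -1.2 z 53.2 jaw -7.68 t 22.50 [-3.   7.5  9.7]
```

Level. Release and rise.

>>> play_rows([
  [-0.2, [0, 0, 0], 0],
  [-1, [0, 0, 0], 0],
  [-1, [0, 0, 0], 0],
  [-1, [0, 0, 0], 0],
])

```text
time: 22.9
tool_pos: [0.5312, 0.0269, 0.0503]
tool_rot: [0.705, 0.047, 0.706, -0.048]
contact_force: [0.0, -0.3, 0.7]
gripper_width: 1.002
```

>>> play_rows([
  [-1, [0, 0, 0.01], 0],
  [-1, [0, 0, 0.04], 0],
  [-1, [0, 0, 0.08], 0],
  [-1, [0, 0, 0.13], 0],
  [-1, [0, 0, 0.16], 0],
])

```text
time: 23.4
tool_pos: [0.5327, 0.027, 0.2157]
tool_rot: [0.708, 0.048, 0.703, -0.048]
contact_force: [0.7, 0.7, 1.2]
gripper_width: 0.997
```

>>> play_rows([
  [-1, [-0.01, 0.02, 0], 0],
  [-1, [-0.01, 0.03, 0], 0],
  [-1, [-0.01, 0.03, 0], 0],
])

```text
time: 23.7
tool_pos: [0.521, 0.0581, 0.2102]
tool_rot: [0.705, 0.047, 0.706, -0.047]
contact_force: [-0.8, -0.6, -0.4]
gripper_width: 0.998
```

```bash
python3 - <<'E'
from h import *
tb(); im,D=snap('wrist','w25'); tb(); P=cloud('wrist',D)
o=P[...,:2]-B; bx=o@BX*1000; by=o@BY*1000; z=P[...,2]*1000
m=(D>0)&(abs(by)<66)&(bx>35)&(bx<95)
Q=np.c_[bx[m],by[m],np.ones(m.sum())]; r=np.linalg.lstsq(Q,z[m],rcond=None)[0]; print('plane',r, 'tilt deg x,y',np.degrees(r[:2]))
rect(P,D,'knob',.4,.65,.13,.28,.12,.14)
rect(P,D,'ledge',.4,.65,.1,.16,.0765,.082)
print([ (n,nets.landmark_of('wrist',n)[:1]) for n in ['lid','latch_knob']])
im,D=snap('side','s25'); cv2.imwrite('pics/s25c.png',cv2.resize(im[150:290,220:360,::-1],None,fx=4,fy=4,interpolation=cv2.INTER_CUBIC))
E
```

```text
tcp box x 30.4 y 14.5 z 210.2 jaw -7.64 t 23.70 [-0.8 -0.6 -0.4]
tcp box x 29.9 y 14.5 z 209.6 jaw -7.67 t 23.75 [-0.5 -0.4 -0.1]
plane [-5.42994698e+00  1.59526087e-01  5.12147172e+02] tilt deg x,y [-311.11304506    9.14017152]
knob 809 [525.1 183.2] [16.9 19.5] 82.2 0.1317930182907058
ledge 721 [548.8 142.6] [ 36.5 146.2] 82.34 0.07722365652978527
[('lid', [{'at': [0.5195, 0.1903, 0.1169], 'score': 0.23}]), ('latch_knob', [{'at': [0.5231, 0.1869, 0.1191], 'score': 0.61}])]
```

View pics/w25.png

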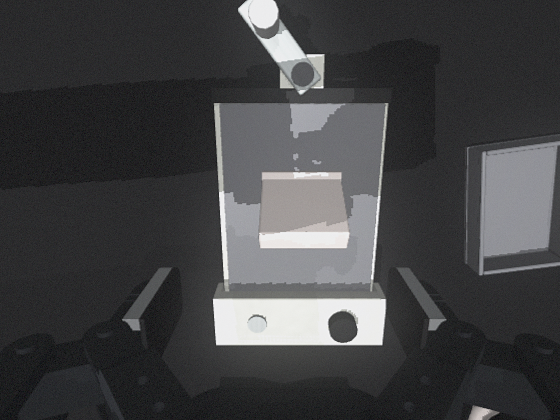

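View pics/s25c.png

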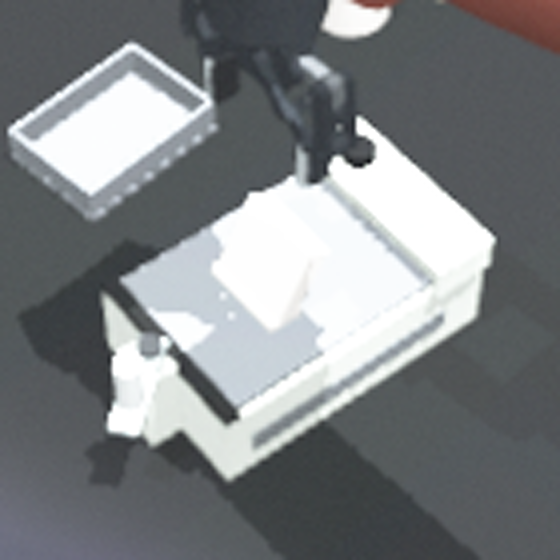

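```bash
python3 - <<'E'
from h import *
im,D=snap('wrist','w26'); tb(); P=cloud('wrist',D)
o=P[...,:2]-B; bx=o@BX*1000; by=o@BY*1000; z=P[...,2]*1000
m=(D>0)&(abs(by)<66)&(bx>-70)&(bx<95)&(z>66)&(z<86)&((bx<-45)|(bx>30)|(abs(by)>45))
for i in range(4):
    Q=np.c_[bx[m],by[m],np.ones(m.sum())]; r=np.linalg.lstsq(Q,z[m],rcond=None)[0]
    m&=abs(z-(bx*r[0]+by*r[1]+r[2]))<2.5
print(m.sum(),'tilt rad',r[:2],'z top',r[2])
mm=(D>0)&(abs(z-(bx*r[0]+by*r[1]+r[2]))<1.5)&(abs(by)<74)&(bx<99.5)&(bx>-80)
g=(bx>20)&(bx<80)&mm; print('y range',np.percentile(by[g],[.5,99.5]))
g=(abs(by)<55)&mm; print('x range',np.percentile(bx[g],[.2,99.8]))
E
```

```text
tcp box x 29.3 y 14.2 z 209.6 jaw -7.76 t 23.95 [ 0.2 -0.7 -0.2]
16738 tilt rad [0.0003509  0.00072783] z top 75.73123541877918
y range [-71.41889367  67.89423076]
x range [-79.59227336  99.05920901]
```

>>> play_rows([
  [-1, [0.001, 0.025, 0], 0.14],
  [-1, [0.001, 0.05, 0], 0.28],
  [-1, [0.002, 0.08, 0], 0.42],
  [-1, [0.003, 0.11, 0], 0.56],
  [-1, [0.0035, 0.127, 0], 0.7],
])

```text
time: 24.45
tool_pos: [0.5247, 0.1857, 0.21]
tool_rot: [0.678, -0.199, 0.679, 0.199]
contact_force: [0.6, -0.0, 0.9]
gripper_width: 1.006
```

>>> play_rows([
  [-1, [0, 0, 0], 0],
  [-1, [0, 0, -0.04], 0],
  [-1, [0, 0, -0.06], 0],
  [-1, [0, 0, -0.06], 0],
])

```text
time: 24.85
tool_pos: [0.5222, 0.1827, 0.1461]
tool_rot: [0.676, -0.196, 0.682, 0.196]
contact_force: [-0.2, -0.8, -0.2]
gripper_width: 0.999
```

```bash
python3 - <<'E'
from h import *
tb(); im,D=snap('wrist','w27'); p=pose()[0]; print(p,pose()[3]['joint_pos']); P=cloud('wrist',D); 
rect(P,D,'knob',.4,.65,.13,.28,.125,.14)
print(proj('wrist',[.5245,.184,.133]))
for v in (280,300): print(P[v,150],P[v,165],P[v,405],P[v,420])
E
```

```text
tcp box x 154.1 y 30.1 z 146.1 jaw 32.20 t 24.85 [-0.2 -0.8 -0.2]
[0.52367118 0.18314257 0.1486528 ] [ 2.02494080e-01 -7.55742633e-02  1.82429383e+00 -3.78675463e-04
  1.39714988e+00 -3.59855911e-01]
knob 974 [526.7 185.8] [19.4 19.3] 45.56 0.1348229498831865
[[284.99528653 229.53376061]]
[0.4775135  0.16516575 0.20811908] [0.48223123 0.16886829 0.2091929 ] [0.55733083 0.21536601 0.20752891] [0.5663837  0.21671084 0.20090534]
[0.48170973 0.16880227 0.22275835] [0.48595429 0.16441596 0.21331494] [0.55721828 0.2113063  0.21556398] [0.55685564 0.21617196 0.22236189]
```

View pics/w27.png

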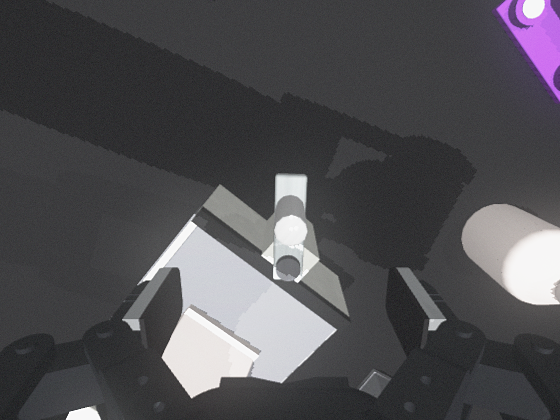

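>>> play_rows([
  [-1, [0.0005, 0.001, -0.04], 0],
  [-1, [0.0005, 0.001, -0.07], 0],
  [-1, [0.0005, 0.001, -0.085], 0],
  [-1, [0.0005, 0.001, -0.095], 0],
  [-1, [0.0005, 0.001, -0.095], 0],
])

```text
time: 25.4
tool_pos: [0.5255, 0.1851, 0.0557]
tool_rot: [0.679, -0.197, 0.679, 0.197]
contact_force: [0.1, 1.0, -0.2]
gripper_width: 1.003
```

>>> play_rows([
  [0, [0, 0, 0], 0],
  [0.34, [0, 0, 0], 0],
  [0.34, [0, 0, 0], 0],
  [0.34, [0, 0, 0], 0],
])

```text
time: 25.8
tool_pos: [0.5259, 0.1855, 0.0566]
tool_rot: [0.68, -0.197, 0.679, 0.197]
contact_force: [0.2, 0.2, -0.4]
gripper_width: 0.34
```

```bash
python3 - <<'E'
from h import *
tb(); im,D=snap('wrist','w28'); p=pose()[0]; print(p,pose()[3]['gripper_width'])
# arc plan in box coords
for a in np.arange(2.44,-0.05,-0.12):
    q=B+BX*(.122-.045*np.cos(a))+BY*(.045*np.sin(a)); print(round(a,2),q.round(4))
E
```

```text
tcp box x 157.3 y 26.8 z 56.6 jaw 32.38 t 25.80 [ 0.2  0.2 -0.4]
[0.5256979  0.18547706 0.05629542] 0.33027429099275024
2.44 [0.5235 0.1849]
2.32 [0.5191 0.1817]
2.2 [0.5152 0.178 ]
2.08 [0.5117 0.1739]
1.96 [0.5087 0.1694]
1.84 [0.5063 0.1646]
1.72 [0.5045 0.1595]
1.6 [0.5033 0.1543]
1.48 [0.5027 0.1489]
1.36 [0.5028 0.1435]
1.24 [0.5035 0.1381]
1.12 [0.5049 0.1329]
1.0 [0.5069 0.1279]
0.88 [0.5094 0.1232]
0.76 [0.5125 0.1187]
0.64 [0.5162 0.1147]
0.52 [0.5202 0.1112]
0.4 [0.5247 0.1082]
0.28 [0.5295 0.1057]
0.16 [0.5346 0.1038]
0.04 [0.5398 0.1026]
```

View pics/w28.png

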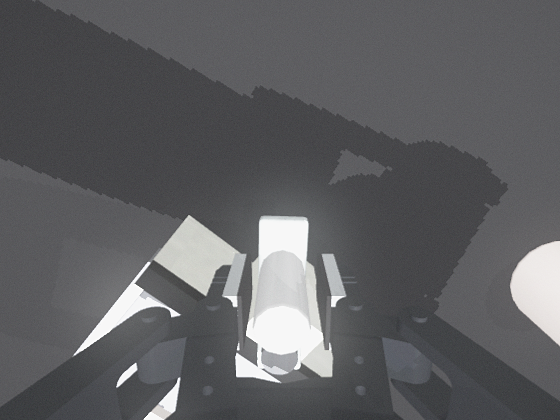

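>>> play_rows([
  [0.34, [-0.0044, -0.0032, 0], 0.12],
  [0.34, [-0.0083, -0.0069, 0], 0.24],
  [0.34, [-0.0118, -0.011, 0], 0.36],
  [0.34, [-0.0148, -0.0155, 0], 0.48],
  [0.34, [-0.0172, -0.0203, 0], 0.6],
])

```text
time: 26.35
tool_pos: [0.5081, 0.1658, 0.0561]
tool_rot: [0.59, -0.39, 0.589, 0.391]
contact_force: [0.2, 2.0, 0.8]
gripper_width: 0.335
```

>>> play_rows([
  [0.34, [-0.0018, -0.0051, 0], 0.12],
  [0.34, [-0.003, -0.0103, 0], 0.24],
  [0.34, [-0.0036, -0.0157, 0], 0.36],
  [0.34, [-0.0035, -0.0211, 0], 0.48],
  [0.34, [-0.0028, -0.0265, 0], 0.6],
])

```text
time: 26.85
tool_pos: [0.5049, 0.139, 0.0558]
tool_rot: [0.448, -0.547, 0.448, 0.548]
contact_force: [-1.8, 1.5, 0.7]
gripper_width: 0.331
```

```bash
python3 - <<'E'
from h import *
tb(); im,D=snap('wrist','w29'); p=pose()[0]; print(p,pose()[3]['gripper_width'],pose()[3]['joint_pos'][5])
E
```

```text
tcp box x 108.5 y 41.3 z 55.8 jaw 101.42 t 26.85 [-1.8  1.5  0.7]
[0.50510766 0.13822744 0.05578432] 0.3318620110354857 -1.6480438293069748
```

View pics/w29.png

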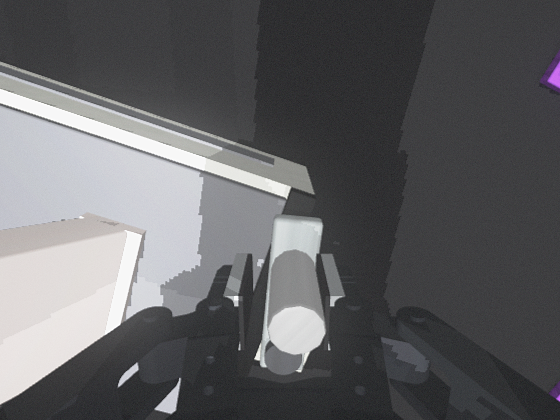

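Working nicely; the knob trails against one pad. Continue.

>>> play_rows([
  [0.34, [0.0014, -0.0052, 0], 0.12],
  [0.34, [0.0034, -0.0102, 0], 0.24],
  [0.34, [0.0059, -0.0149, 0], 0.36],
  [0.34, [0.009, -0.0194, 0], 0.48],
  [0.34, [0.0127, -0.0234, 0], 0.6],
])

```text
time: 27.4
tool_pos: [0.5178, 0.1154, 0.0558]
tool_rot: [0.267, -0.655, 0.267, 0.655]
contact_force: [-1.0, 1.1, 0.5]
gripper_width: 0.329
```

>>> play_rows([
  [0.34, [0.004, -0.0035, 0], 0.12],
  [0.34, [0.0085, -0.0065, 0], 0.24],
  [0.34, [0.0133, -0.009, 0], 0.36],
  [0.34, [0.0184, -0.0109, 0], 0.48],
  [0.34, [0.0236, -0.0121, 0], 0.6],
])

```text
time: 27.9
tool_pos: [0.5415, 0.1034, 0.0557]
tool_rot: [0.062, -0.704, 0.061, 0.705]
contact_force: [-1.7, 1.5, 0.1]
gripper_width: 0.328
```

>>> play_rows([
  [0.34, [0.0015, 0, 0], 0],
  [0.34, [0.003, 0, 0], 0],
  [0.34, [0.004, 0, 0], 0],
  [0.34, [0.004, 0, 0], 0],
])

```text
time: 28.3
tool_pos: [0.5456, 0.1031, 0.0556]
tool_rot: [0.063, -0.704, 0.063, 0.704]
contact_force: [-1.2, 0.0, -0.2]
gripper_width: 0.33
```

```bash
python3 - <<'E'
from h import *
tb(); im,D=snap('wrist','w30'); p=pose()[0]; print(p,pose()[3]['gripper_width'],pose()[3]['joint_pos'][5])
P=cloud('wrist',D)
rect(P,D,'knob',.4,.65,.05,.28,.125,.14)
E
```

```text
tcp box x 78.3 y -3.8 z 55.6 jaw 169.81 t 28.30 [-1.2  0.  -0.2]
[0.54553315 0.1031001  0.0555457 ] 0.32972850512578816 -2.911205132741459
knob 6707 [546.6 100.6] [25.8 92.4] 80.0 0.13269607712935524
```

View pics/w30.png

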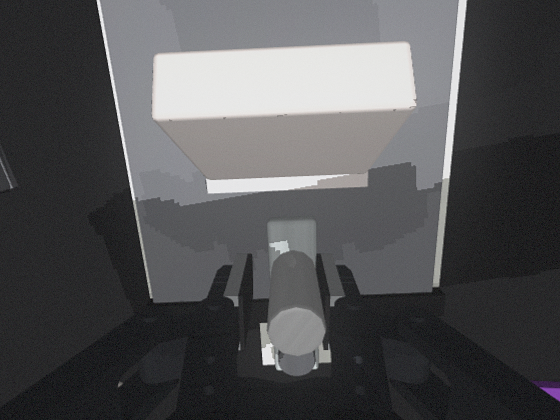

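>>> play_rows([
  [0.34, [0.001, 0, 0], 0],
  [0.34, [0.0025, 0, 0], 0],
  [0.34, [0.0025, 0, 0], 0],
])

```text
time: 28.65
tool_pos: [0.5456, 0.1031, 0.0554]
tool_rot: [0.062, -0.702, 0.063, 0.707]
contact_force: [-10.3, -1.4, 6.5]
gripper_width: 0.326
```

>>> play_rows([
  [0.34, [0, 0, 0], 0],
  [-0.2, [-0.001, 0, 0], 0],
  [-0.4, [-0.0035, 0, 0], 0],
  [-0.4, [-0.0035, 0, 0.005], 0],
  [-0.4, [-0.0035, 0, 0.03], 0],
])

```text
time: 29.15
tool_pos: [0.5422, 0.1029, 0.0831]
tool_rot: [0.062, -0.702, 0.063, 0.706]
contact_force: [-0.1, 0.2, 0.7]
gripper_width: 0.698
```

>>> play_rows([
  [-0.4, [0, 0, 0.05], 0],
  [-0.4, [0, 0.03, 0.1], 0],
  [-0.4, [0, 0.07, 0.15], -0.1],
  [-0.4, [0, 0.1, 0.17], -0.2],
  [-0.4, [0, 0.1, 0.17], -0.2],
])

```text
time: 29.65
tool_pos: [0.547, 0.2067, 0.2627]
tool_rot: [-0.134, 0.698, -0.13, -0.691]
contact_force: [0.5, -0.3, 0.0]
gripper_width: 0.698
```

>>> play_rows([
  [-0.4, [0, 0, 0], 0],
  [-0.4, [0, 0, 0], 0],
])

```text
time: 29.85
tool_pos: [0.544, 0.2023, 0.2539]
tool_rot: [0.132, -0.694, 0.133, 0.695]
contact_force: [0.1, -0.3, -0.6]
gripper_width: 0.7
```

```bash
python3 - <<'E'
from h import *
tb(); im,D=snap('wrist','w31'); P=cloud('wrist',D); tb()
im,D2=snap('top','t31'); P2=cloud('top',D2)
for n,P,D in [('wrist',P,D),('top',P2,D2)]:
    o=P[...,:2]-B; bx=o@BX*1000; by=o@BY*1000; z=P[...,2]*1000
    k=(D>0)&(z>127)&(z<140)&(bx>50)&(bx<110)&(abs(by)<35)
    if k.sum()>5:
        kx=(np.percentile(bx[k],2)+np.percentile(bx[k],98))/2; ky=(np.percentile(by[k],2)+np.percentile(by[k],98))/2
        print(n,k.sum(),'knob',kx,ky,'angle',np.arctan2(ky,122-kx))
    m=(D>0)&(abs(by)<64)&(bx>-70)&(bx<93)&(z>66)&(z<86)&((bx<-45)|(bx>30)|(abs(by)>45))&((bx<40)|(abs(by)>20))
    for i in range(4):
        Q=np.c_[bx[m],by[m],np.ones(m.sum())]; r=np.linalg.lstsq(Q,z[m],rcond=None)[0]; m&=abs(z-(bx*r[0]+by*r[1]+r[2]))<2.5
    print(n,m.sum(),'lid tilt',r[:2],'top z',r[2])
im,D=snap('side','s31')
cv2.imwrite('pics/s31c.png',cv2.resize(im[130:290,200:380,::-1],None,fx=3.5,fy=3.5,interpolation=cv2.INTER_CUBIC))
for t in ['wash_bottle','suspension_jar','sample_tray','latch_knob','lid']: print(t,[(np.round(r['at'],3).tolist(),r['score']) for r in nets.landmark_of('side',t)[:1]])
E
```

```text
tcp box x 176.4 y 11.1 z 253.9 jaw 158.44 t 29.85 [ 0.1 -0.3 -0.6]
tcp box x 176.0 y 11.3 z 253.2 jaw 158.39 t 29.90 [-0.3  0.2 -0.4]
wrist 514 knob 76.04172352489086 -0.459761733324771 angle -0.010003560450430287
wrist 7188 lid tilt [-0.00275918  0.00209179] top z 75.13678391594792
top 36 knob 77.1632383424503 -0.3341197038952286 angle -0.007451776334409085
top 791 lid tilt [ 0.00253883 -0.0028617 ] top z 75.55103733475184
wash_bottle [([0.718, 0.246, -0.004], 0.58)]
suspension_jar []
sample_tray [([0.771, -0.018, -0.0], 0.84)]
latch_knob [([0.541, 0.099, 0.115], 0.55)]
lid [([0.532, 0.033, 0.075], 0.86)]
```

View pics/w31.png

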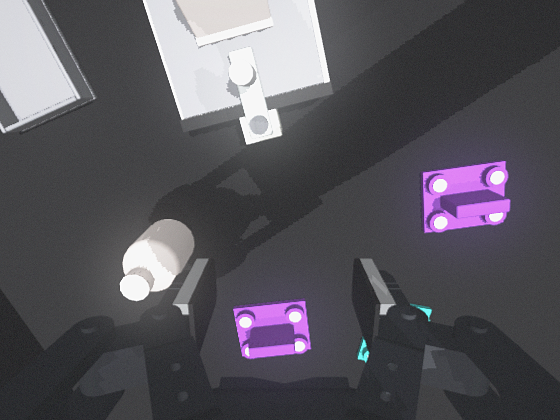

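View pics/s31c.png

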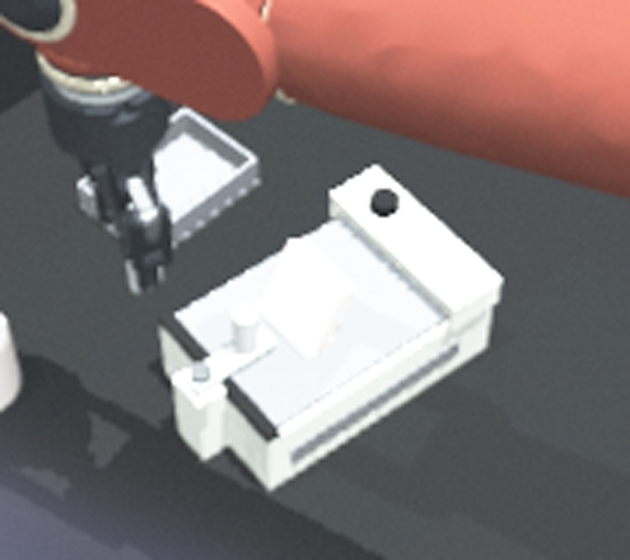

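Latch closed, lid flat, bystanders in place, arm clear and still.

```bash
python3 - <<'E'
from h import *
print(workorder.job_done())
E
```

```text
the job is handed in; nothing more can be done
None
```

The job is done and handed in at about 30 s. The carrier stands in the box, the lid is closed and the latch is swung across. No verdict came back, so these are my own last measurements:

| Item | Last check |
|---|---|
| Carrier | Let go flat on the floor near the middle of the box. I checked it there before closing the lid; it is now hidden. |
| Lid | Top at z 75.1–75.6 mm in the final views, so the underside is at about 69–70 mm. Tilt is under 0.004 rad. It sits about 7 mm towards the latch end and 1 mm sideways, with one edge under the hood and the other behind the ledge. |
| Latch | Within about 0.01 rad of closed. It met its stop at about 10 N, and then I backed off. |
| Bottle and tray | Where they were at the start, within the networks' accuracy. |
| Jar | The network did not find it in the last picture, so it has no final check. The arm never went near it. |

- **Missed first grasp:** The first grasp of the carrier closed on nothing. The fingertips really sit about 39 mm higher than the reported TCP, so I corrected every height after that by this amount.
- **Tilting the lid:** The moves cannot tilt the tool, so I gripped the fin across its 70 mm width. I set the tilt, about 7 degrees, by pressing the +x edge lightly on the hood top. I then slid the other edge under the hood and lowered the lid. The wrist force readings taken during this stayed within about 13 N.

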